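Get the wax tin out from behind the cans

TASK

The small flat wax tin stands at the back of the grey crate, boxed in by a spray can, a rectangular can and a white bottle: stand all three in the shallow metal tray, and only then take out the wax tin and stand it in the middle of the round rubber mat. With the tin on the mat, put the three back in the crate, each on the very spot where it stood before. Keep all four upright the whole time, and leave the brush, the sanding block and the screwdriver alone.

Things in the scene. Friction and masses are not known exactly. Their poses are not given: they have to be found in the camera images.
- crate: Grey open-topped plastic stacking container, 200 (x) by 300 (y) by 65 mm high, walls 6 mm, floor 4 mm thick (inside 188 by 288 mm). It does not move. Origin: centre of its underside; its own x axis points to its back, the long wall far from the robot; y runs along its length, z up. Its yaw differs from start to start.
- drip_tray: Shallow galvanised steel tray, 300 (x) by 190 (y) mm outside, floor 4 mm thick, rim 4 mm wide and 12 to 14 mm high; empty at the start, left or right of the crate. It does not move. Origin: centre of its underside, z up. All three containers fit in a row along its length, 90 mm apart.
- rubber_mat: Flat round black rubber mat, 100 mm in diameter, 5 mm thick, lying on the table on the side of the crate where the tray is not. It does not move. Origin: centre of its underside, z up.
- wax_tin: Low round metal tin, steel with a brass lid, 48 mm in diameter (body 46, lid 48 mm), 45 mm high, 120 g, standing in the crate near its back wall. Origin: centre of its underside, z up. The three taller containers stand about 5 to 16 mm from its two sides and its front; which is where differs.
- spray_can: Aerosol can: straight aluminium cylinder 57 mm in diameter up to 124 mm, then a short shoulder and a grey cap 47 mm wide, 146 mm high in all; about 300 g. It stands upright. Origin: centre of its underside, z up.
- solvent_can: Rectangular steel can, 46 (x) by 62 (y) mm, flat top at 128 mm, with a 25 mm wide black screw cap on one half of the top up to 142 mm; about 400 g. It stands upright, its long side roughly along the crate's length. Origin: centre of its underside, z up.
- glue_bottle: White round plastic bottle: straight cylinder 60 mm in diameter up to 116 mm, then a sloping shoulder and a 33 mm wide white screw cap, 142 mm high in all; about 300 g. It stands upright. Origin: centre of its underside, z up.
- flat_brush: Bystander: flat paint brush, 46 mm wide, 181 mm long, at most 16 mm high, lying lengthwise in the crate along its front wall. Origin: underside, near the middle of its length.
- sanding_block: Bystander: cork sanding block, 60 by 100 by 28 mm, lying on the table 115 mm beyond the middle of the rubber mat (away from the robot). Origin: centre of its underside.
- screwdriver: Bystander: screwdriver lying crosswise on the table 125 mm short of the middle of the rubber mat (towards the robot); its handle is about 26 mm thick and it is 200 mm long. Origin: near the middle of its length, at its underside.
There are look-alikes about, which are no part of the job. Of the things that look like the wax_tin, the smallest one is meant. What is shaped like the spray_can but red is not meant.

How it is judged:
By the outcome, as a careful person would: the job done as asked, in the order asked, and still so for the second after the job is handed in, with the robot touching nothing.
It also fails if it takes over 144 s, if anything falls off the work surface, if the arm or the gripper's body presses on something with over 40 N, if the wrist force passes 120 N, or if a joint passes its speed limit or range.

ROBOT

A 6-joint arm with a two-finger parallel gripper is mounted at the origin on the work surface. World frame = base frame: x ahead of the robot, y to its left, z up, the work surface at z = 0. Lengths are in m, angles in rad, forces in N, time in s.
With the tool pointing down it reaches from about 0.375 to 0.9 m from the base axis. Payload 3.1 kg.
Tool frame: the origin (TCP) lies midway between the tips of the shut fingers; the grasp point (between the pads) lies 19 mm behind it (manip.grasp_offset is the distance from the TCP to the grasp point, in m); z points along the fingers, y is the line along which they close (so a half turn about z gives the same grasp; the last joint's range is limited). The gripper opens to 85 mm and grips with 20 to 120 N. Pads are 22 mm wide; open, the fingers measure 114 mm over their backs; the gripper's body (76 mm by 85 mm) begins 54 mm behind the grasp point. The pads swing forward as they close: fully open they stand 13 mm farther back than shut.
Start: joints at [1.024, 0.527, 1.433, -0, 1.181, -0.178], TCP at [0.225, 0.583, 0.231] pointing down, gripper open.
Joint ranges: [-3.08, 3.08], [-0.75, 2.2], [0.22, 2.44], [-1.43, 4.57], [0, 2.65], [-2.85, 2.85]. Speed limits (rad/s): [2.79, 2.79, 3.14, 3.14, 3.14, 3.14].

INTERFACE

Orientations are given as a unit quaternion [x, y, z, w].
In Python, from station import sensors, cams, order, manip gives the robot as it stands.
- The arm moves only by the tool move_arm, never from a script. Its argument "targets" is a list of rows, each an object of numbers: "dx", "dy", "dz": the shift along the world's x, y, z normalised to -1 to 1, where 1 is 25 mm; "rx", "ry", "rz": the turn, a rotation vector about the world's x, y, z normalised to -1 to 1, where 1 is 30 degrees. A call has exactly 10 rows; each row shifts and turns the commanded pose from where the row before left it; what a row does not reach is not made up. A row lasts 1/8 s, in which the tool goes at most 62.5 mm and 10.7 degrees, less where a joint would pass 70% of its speed; a pose out of reach is approached as far as the arm can. A call with a number of a shift or a turn outside -1 to 1 is refused whole. A call with a gripper value outside its range is refused whole. "claw" is the opening in per cent of the stroke, from 0 (shut) to 100 (fully open), set as the call begins (left out, the last holds). The fingers move at their own pace and stop on an object; "newtons" is the grip in N (left out, the last holds). Time passes only in rows, so rows that do not move let the fingers close, or fill a call up. It gives the time, the measured TCP pose, the force, the opening and the grip force at its end, in the units of the state.
- sensors.sense(): the state, without advancing time (a new reading comes with each control period).
- cams.snapshot(name): name is "scene" or "top" or "wrist"; returns the picture (480x640x3 uint8, red, green, blue); there is no depth.
- cams.camera_model(name): a dict with "fx", "fy", "cx", "cy" (pixels), "distortion" ([k1, k2, p1, p2, k3] as OpenCV has them; the pictures are not rectified), "extrinsics" (4x4, takes a point from world to camera coordinates). Camera axes: x right, y down, z forward; pixel columns grow to the right and rows downward; lengths in m; the calibration is good to about 2 mm. A picture is of the moment at which its call begins: read the wrist's pose just before it. camera_model takes no time and is no camera call; for the wrist camera it gives the pose at the moment of the call.
- order.sign_off(): hands the job in; it is judged then, once.
The state is a dict: "t": time; "q": joint angles; "qd": joint speeds; "tau": joint torques, N m; "tcp_pos": TCP position; "tool_rot": TCP orientation; "force": force on the tool from outside, world axes, zero at the start; "ft_torque": the same for the moment, N m; "finger_gap": opening from 0.0 (shut) to 1.0 (fully open); "gripper_force": force on a finger pad.
Only numpy, scipy, OpenCV 4.12 (cv2) and the standard library are available. Lean on these libraries where they do the work, as an engineer would, in place of code of your own. Each camera call takes 0.05 s, during which the arm holds its last target. There are 200 camera calls.

## Working session

There is one attempt and no reset: what is moved stays moved. The work goes in short steps, Python scripts to look and compute and a tool call to move; the robot and the scene stay as the last step left them, time stands still between calls to the robot, and variables do not carry over. Pictures are saved under pics/ and viewed, at most 14 in all, crops included, and the job is handed in when it is done.

Besides the shell and the picture viewer there is one more tool, called after "Request:" as name(argument=value, ...), one argument or row to a line, values as JSON. move_arm: Moves the arm, as the interface text tells. Scaled input: -1 to 1 covers 25 mm each way for a shift and 30 degrees each way for a turn. Its arguments: {"type":"object","properties":{"targets":{"type":"array"},"claw":{"type":"number"},"newtons":{"type":"number"}},"required":["targets"]}

```bash
ls; mkdir -p pics
python3 - <<'E'
from station import sensors,cams,order,manip
import cv2,numpy as np
for n in ["scene","top"]:
    im=cams.snapshot(n); cv2.imwrite(f"pics/{n}0.png",im[:,:,::-1])
    m=cams.camera_model(n); print(n,m['fx'],m['cx'],m['cy'],m['distortion'],np.round(np.linalg.inv(m['extrinsics']),3).tolist())
print(sensors.sense(), manip.grasp_offset)
E
```

```text
pics
scene 523.5986264405014 308.55612128070754 241.86160475248138 [0.00786342 0.         0.         0.         0.        ] [[0.756, 0.432, -0.491, 1.016], [0.654, -0.491, 0.575, -0.571], [0.007, -0.757, -0.654, 0.671], [0.0, 0.0, 0.0, 1.0]]
top 461.6985132145312 310.0691716299964 239.5207879090818 [-0.08636758  0.          0.          0.          0.        ] [[0.023, -0.993, 0.119, 0.429], [-1.0, -0.024, -0.012, 0.008], [0.015, -0.119, -0.993, 0.879], [0.0, 0.0, 0.0, 1.0]]
{'t': 0.1, 'q': array([ 1.02449510e+00,  5.28402050e-01,  1.43375056e+00, -1.75569800e-05,
        1.18144040e+00, -1.78480699e-01]), 'qd': array([ 1.30789656e-05, -3.67877871e-03, -2.95252068e-03,  3.39738695e-04,
        1.45704820e-03, -8.44719601e-05]), 'tau': array([ 7.01906247e-04, -4.43301415e+01, -1.78587055e+01, -1.69516420e-04,
        3.91628229e-03,  3.22662140e-05]), 'tcp_pos': array([0.22436512, 0.58265008, 0.23042128]), 'tool_rot': array([ 1.82871907e-01,  9.83136239e-01, -9.38095836e-04, -3.46982995e-04]), 'force': array([-0.322574  ,  0.21624721, -0.56202991]), 'ft_torque': array([ 0.00174744, -0.02492055,  0.00677033]), 'gripper_force': 0.0, 'finger_gap': 1.0038964017569396} 0.0187
```

View pics/top0.png

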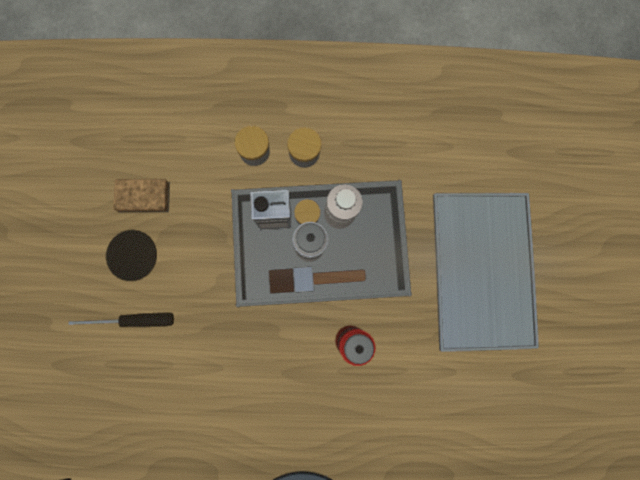

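View pics/scene0.png

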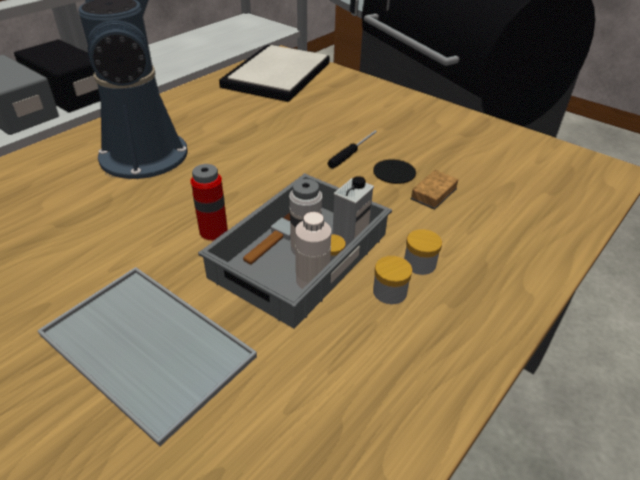

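Candidates in the top view:
- **Wax tin:** the brass discs at (252,142) and (304,147) stand outside the crate. The smaller one at (307,211) is boxed in inside the crate, so it is the one meant.
- **Spray can:** the grey one at (310,239) is meant. The red one at (358,346) is not.

I'll confirm this in one enlarged crop and take measurements.

```bash
cat > h.py <<'E'
import numpy as np,cv2
from station import cams,sensors
def ray(m,uv):
    K=np.array([[m['fx'],0,m['cx']],[0,m['fy'],m['cy']],[0,0,1]])
    p=cv2.undistortPoints(np.float64(uv).reshape(-1,1,2),K,np.array(m['distortion'])).reshape(-1,2)
    T=np.linalg.inv(m['extrinsics'])
    return T[:3,3],np.c_[p,np.ones(len(p))]@T[:3,:3].T
def plane(m,uv,z):
    o,d=ray(m,uv); return (o+d*((z-o[2])/d[:,2])[:,None])[:,:2]
def rect(img,m,z,c,s=0.5,size=(0.3,0.4)):
    "picture of plane z, s mm per px, centre c; up=+x, left=+y"
    K=np.array([[m['fx'],0,m['cx']],[0,m['fy'],m['cy']],[0,0,1]])
    h,w=int(size[0]*1e3/s),int(size[1]*1e3/s)
    X=c[0]+(h/2-np.arange(h))*s/1e3; Y=c[1]+(w/2-np.arange(w))*s/1e3
    P=np.stack([np.repeat(X,w),np.tile(Y,h),np.full(h*w,z)],1)
    E=m['extrinsics']; uv=cv2.projectPoints(P,cv2.Rodrigues(E[:3,:3])[0],E[:3,3],K,np.array(m['distortion']))[0].reshape(h,w,2).astype(np.float32)
    return cv2.remap(img,uv,None,cv2.INTER_LINEAR)
E
python3 - <<'E'
from h import *
im=cv2.imread('pics/top0.png'); m=cams.camera_model('top')
hsv=cv2.cvtColor(im,cv2.COLOR_BGR2HSV)
cv2.imwrite('pics/crop1.png',cv2.resize(im[125:315,225:425],None,fx=3.1,fy=3.1,interpolation=cv2.INTER_CUBIC))
# mat
def blobs(mask,z,name):
    for c in cv2.findContours(mask.astype(np.uint8),0,1)[0]:
        if cv2.contourArea(c)>200:
            P=plane(m,c.reshape(-1,2).astype(float),z)
            (r,sz,a)=cv2.minAreaRect((P*1000).astype(np.float32)); print(name,cv2.boundingRect(c),np.round(r),np.round(sz),round(a,1))
blobs(im.max(2)<45,0.005,'dark')
b=hsv[...,0]; 
blobs((b>13)&(b<25)&(hsv[...,1]>170)&(hsv[...,2]>130),0.049,'brass')
print('crate rim corners',plane(m,[(233,190),(402,181),(410,295),(238,305)],0.065))
print('tray corners',plane(m,[(433,194),(529,194),(537,347),(440,351)],0.013))
E
```

```text
dark (120, 313, 53, 13) [374. 303.] [ 22. 100.] 4.0
dark (107, 231, 49, 49) [496. 340.] [92. 94.] 1.7
crate rim corners [[ 0.6133076   0.13926025]
 [ 0.63818331 -0.16626829]
 [ 0.43260266 -0.18030627]
 [ 0.4084735   0.12182993]]
tray corners [[ 0.62767979 -0.23792196]
 [ 0.63403486 -0.43112984]
 [ 0.337943   -0.43852799]
 [ 0.32963118 -0.24948289]]
```

View pics/crop1.png

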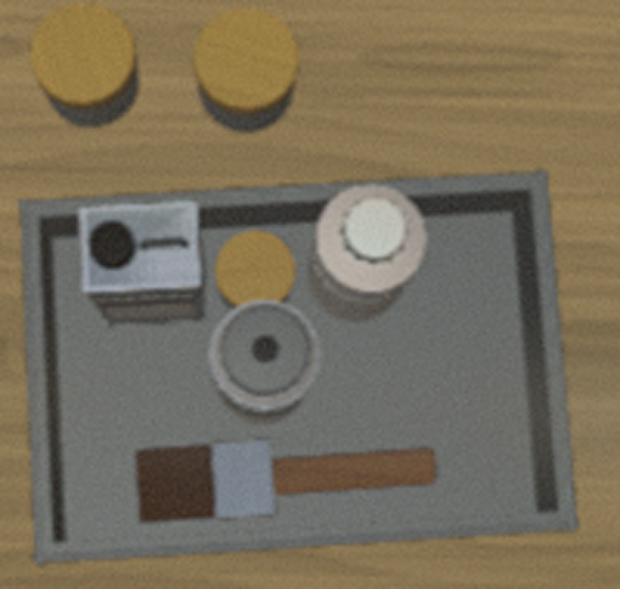

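The crop confirms it. The tin at crop (256,269) is clearly smaller than the two outside, and the grey spray can is directly in front of it at (265,350). The solvent can is on its left and the white bottle on its right.

Run:
```python
from h import *
m=cams.camera_model('top')
q=lambda pts,z:np.round(plane(m,np.float64(pts)/3.1+[225,125]-0.34,z)*1000,1)
print('spray hole z150',q([(265,348)],.150),'shoulder z128',q([(265,355)],.128))
print('glue cap',q([(375,228)],.146),'shoulder .12',q([(371,238)],.12))
s=q([(79,210),(196,202),(201,291),(82,291)],.132);print('solv',s,s.mean(0))
print('tin',q([(256,269)],.049),'w',q([(216,269),(295,269)],.049))
# cross check in the scene view: project
m2=cams.camera_model('scene');E=m2['extrinsics']
im=cams.snapshot('scene')[:,:,::-1]
cv2.imwrite('pics/scene_crop.png',cv2.resize(im[165:325,190:400],None,fx=3.5,fy=3.5,interpolation=cv2.INTER_CUBIC))
```

```text
spray hole z150 [[520.9  -0.6]] shoulder z128 [[519.9  -0.9]]
glue cap [[586.  -56.7]] shoulder .12 [[586.  -56.9]]
solv [[594.8 100. ]
 [600.6  37.8]
 [552.7  33.7]
 [551.1  96.6]] [574.8    67.025]
tin [[580.3   4.6]] w [[579.7  28.1]
 [580.9 -18.4]]
```

View pics/scene_crop.png

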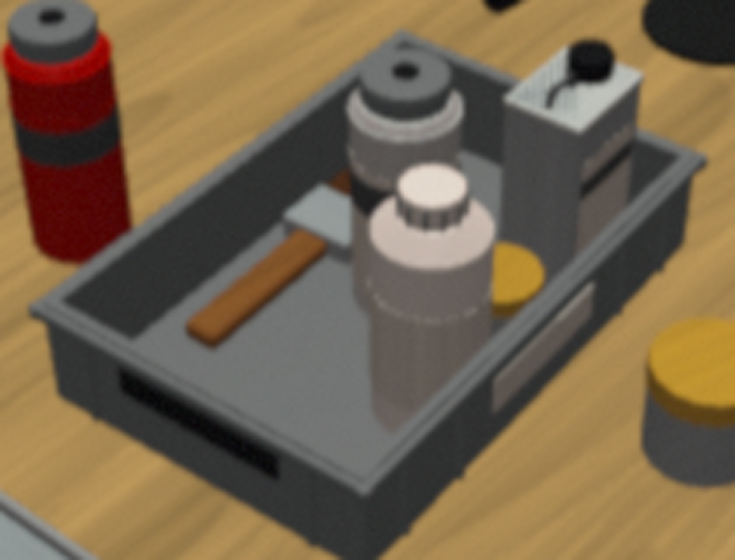

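The scene crop shows the same arrangement, with the spray hole at (405,71) and the bottle cap at (432,187). I'll triangulate from both views.

Run:
```python
from h import *
m=cams.camera_model('scene')
q=lambda pts,z:np.round(plane(m,np.float64(pts)/3.5+[190,165]-0.35,z)*1000,1)
print('spray',q([(405,71)],.150),'glue',q([(432,186)],.146))
s=q([(504,98),(573,49),(641,72),(576,129)],.132);print(s,s.mean(0))
print('rim',q([(402,33),(706,160),(366,490),(33,308)],.065))
s=sensors.sense();print(s['tcp_pos'],s['tool_rot'])
```

```text
spray [[521.8  -1.8]] glue [[588.6 -59.2]]
[[557.9  33. ]
 [557.4  91.2]
 [596.4  97.6]
 [601.   36.1]] [578.175  64.475]
rim [[ 413.8  119.7]
 [ 619.6  135.7]
 [ 642.  -165.3]
 [ 438.1 -183.9]]
[0.22439861 0.58274307 0.23055625] [ 1.82851485e-01  9.83140193e-01 -7.78648298e-04 -2.98541173e-04]
```

Both views agree within about 3 mm. The first move goes above the spray can, turning the fingers along the crate's length.

Request:
move_arm(
  targets=[
    {"dx":0.5,"dy":-0.97,"rz":0.043},
    {"dx":0.5,"dy":-0.97,"rz":0.043},
    {"dx":0.5,"dy":-0.97,"rz":0.043},
    {"dx":0.5,"dy":-0.97,"rz":0.043},
    {"dx":0.5,"dy":-0.97,"rz":0.043},
    {"dx":0.5,"dy":-0.97,"rz":0.043},
    {"dx":0.5,"dy":-0.97,"rz":0.043},
    {"dx":0.5,"dy":-0.97,"rz":0.043},
    {"dx":0.5,"dy":-0.97,"rz":0.043},
    {"dx":0.5,"dy":-0.97,"rz":0.043},
  ],
  claw=100,
  newtons=40,
)

```text
schema error: expected keys dx, dy, dz, rx, ry, rz
```

Request:
move_arm(
  targets=[
    {"dx":0.5,"dy":-0.97,"rz":0.043},
    {"dx":0.5,"dy":-0.97,"rz":0.043},
    {"dx":0.5,"dy":-0.97,"rz":0.043},
    {"dx":0.5,"dy":-0.97,"rz":0.043},
    {"dx":0.5,"dy":-0.97,"rz":0.043},
    {"dx":0.5,"dy":-0.97,"rz":0.043},
    {"dx":0.5,"dy":-0.97,"rz":0.043},
    {"dx":0.5,"dy":-0.97,"rz":0.043},
    {"dx":0.5,"dy":-0.97,"rz":0.043},
    {"dx":0.5,"dy":-0.97,"rz":0.043},
  ],
)

```text
schema error: expected keys dx, dy, dz, rx, ry, rz
```

Request:
move_arm(
  targets=[
    {"dx":0.5,"dy":-0.97},
    {"dx":0.5,"dy":-0.97},
    {"dx":0.44,"dy":-0.97},
    {"dx":0.44,"dy":-0.97},
    {},
    {},
    {},
    {},
    {},
    {},
  ],
)

```text
schema error: expected keys dx, dy, dz, rx, ry, rz
```

All six keys are needed in every row.

Request:
move_arm(
  targets=[
    {"dx":0.5,"dy":-0.97,"dz":0,"rx":0,"ry":0,"rz":0.043},
    {"dx":0.5,"dy":-0.97,"dz":0,"rx":0,"ry":0,"rz":0.043},
    {"dx":0.5,"dy":-0.97,"dz":0,"rx":0,"ry":0,"rz":0.043},
    {"dx":0.5,"dy":-0.97,"dz":0,"rx":0,"ry":0,"rz":0.043},
    {"dx":0.5,"dy":-0.97,"dz":0,"rx":0,"ry":0,"rz":0.043},
    {"dx":0.5,"dy":-0.97,"dz":0,"rx":0,"ry":0,"rz":0.043},
    {"dx":0.5,"dy":-0.97,"dz":0,"rx":0,"ry":0,"rz":0.043},
    {"dx":0.5,"dy":-0.97,"dz":0,"rx":0,"ry":0,"rz":0.043},
    {"dx":0.5,"dy":-0.97,"dz":0,"rx":0,"ry":0,"rz":0.043},
    {"dx":0.5,"dy":-0.97,"dz":0,"rx":0,"ry":0,"rz":0.043},
  ],
  claw=100,
  newtons=40,
)

```text
t: 1.4
tcp_pos: [0.3499, 0.3398, 0.2312]
tool_rot: [0.071, 0.997, -0.0, -0.0]
force: [0.1, 0.7, -0.3]
finger_gap: 1.002
gripper_force: 0.0
```

Request:
move_arm(
  targets=[
    {"dx":0.5,"dy":-0.97,"dz":0,"rx":0,"ry":0,"rz":0.043},
    {"dx":0.5,"dy":-0.97,"dz":0,"rx":0,"ry":0,"rz":0.043},
    {"dx":0.5,"dy":-0.97,"dz":0,"rx":0,"ry":0,"rz":0.043},
    {"dx":0.5,"dy":-0.97,"dz":0,"rx":0,"ry":0,"rz":0.043},
    {"dx":0.5,"dy":-0.97,"dz":0,"rx":0,"ry":0,"rz":0.043},
    {"dx":0.5,"dy":-0.97,"dz":0,"rx":0,"ry":0,"rz":0.043},
    {"dx":0.5,"dy":-0.97,"dz":0,"rx":0,"ry":0,"rz":0.043},
    {"dx":0.5,"dy":-0.97,"dz":0,"rx":0,"ry":0,"rz":0.043},
    {"dx":0.5,"dy":-0.97,"dz":0,"rx":0,"ry":0,"rz":0.043},
    {"dx":0.5,"dy":-0.97,"dz":0,"rx":0,"ry":0,"rz":0.043},
  ],
)

```text
t: 2.65
tcp_pos: [0.4748, 0.0974, 0.2311]
tool_rot: [-0.042, 0.999, 0.0, -0.0]
force: [0.7, -0.5, 0.7]
finger_gap: 1.003
gripper_force: 0.0
```

Request:
move_arm(
  targets=[
    {"dx":0.5,"dy":-0.97,"dz":0,"rx":0,"ry":0,"rz":0},
    {"dx":0.5,"dy":-0.97,"dz":0,"rx":0,"ry":0,"rz":0},
    {"dx":0.44,"dy":-0.97,"dz":0,"rx":0,"ry":0,"rz":0},
    {"dx":0.44,"dy":-0.97,"dz":0,"rx":0,"ry":0,"rz":0},
    {"dx":0,"dy":0,"dz":0,"rx":0,"ry":0,"rz":0},
    {"dx":0,"dy":0,"dz":0,"rx":0,"ry":0,"rz":0},
    {"dx":0,"dy":0,"dz":0,"rx":0,"ry":0,"rz":0},
    {"dx":0,"dy":0,"dz":0,"rx":0,"ry":0,"rz":0},
    {"dx":0,"dy":0,"dz":0,"rx":0,"ry":0,"rz":0},
    {"dx":0,"dy":0,"dz":0,"rx":0,"ry":0,"rz":0},
  ],
)

```text
t: 3.9
tcp_pos: [0.5217, 0.0014, 0.2314]
tool_rot: [-0.041, 0.999, 0.0, 0.0]
force: [-0.3, -0.4, -0.5]
finger_gap: 0.998
gripper_force: 0.0
```

Run:
```python
from h import *
m=cams.camera_model('wrist'); im=cams.snapshot('wrist')[:,:,::-1]
cv2.imwrite('pics/w1.png',im)
print(np.round(np.linalg.inv(m['extrinsics']),3).tolist(),m['fx'],m['cx'],m['cy'],m['distortion'])
```

```text
[[-0.083, 0.951, 0.298, 0.446], [0.997, 0.079, 0.026, -0.005], [0.001, 0.299, -0.954, 0.374], [0.0, 0.0, 0.0, 1.0]] 409.07820506682424 320.57796734573407 234.4647828958989 [-0.07854794  0.          0.          0.          0.        ]
```

View pics/w1.png

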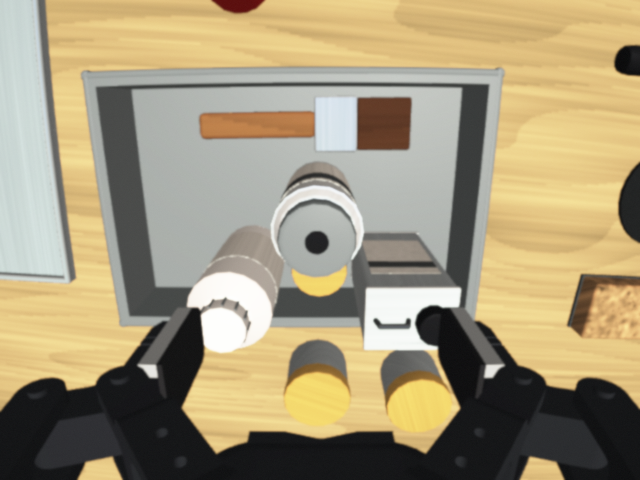

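The wrist view shows the spray hole at (316,242), the bottle cap at (222,327) and the solvent top's near edge from (363,288) to (459,286). I'll cross-check these.

Run:
```python
from h import *
m=cams.camera_model('wrist')
q=lambda pts,z:np.round(plane(m,np.float64(pts),z)*1000,1)
print(q([(316,242)],.150),q([(222,327)],.146),q([(363,288),(459,286),(366,350)],.132), 'crate',q([(84,72),(502,68),(474,326),(121,325)],.065))
```

```text
[[520.2  -1. ]] [[583.1 -55.8]] [[555.   32.1]
 [548.7  94.5]
 [601.1  39.6]] crate [[ 432.3 -179.1]
 [ 405.8  123.4]
 [ 613.6  142.6]
 [ 638.7 -163. ]]
```

Request:
move_arm(
  targets=[
    {"dx":0,"dy":-0.08,"dz":-0.95,"rx":0,"ry":0,"rz":0},
    {"dx":0,"dy":0,"dz":-0.95,"rx":0,"ry":0,"rz":0},
    {"dx":0,"dy":0,"dz":-0.95,"rx":0,"ry":0,"rz":0},
    {"dx":0,"dy":0,"dz":-0.95,"rx":0,"ry":0,"rz":0},
    {"dx":0,"dy":0,"dz":-0.95,"rx":0,"ry":0,"rz":0},
    {"dx":0,"dy":0,"dz":-0.5,"rx":0,"ry":0,"rz":0},
    {"dx":0,"dy":0,"dz":-0.45,"rx":0,"ry":0,"rz":0},
    {"dx":0,"dy":0,"dz":0,"rx":0,"ry":0,"rz":0},
    {"dx":0,"dy":0,"dz":0,"rx":0,"ry":0,"rz":0},
    {"dx":0,"dy":0,"dz":0,"rx":0,"ry":0,"rz":0},
  ],
)

```text
t: 5.2
tcp_pos: [0.5222, -0.0009, 0.0895]
tool_rot: [-0.041, 0.999, -0.0, 0.001]
force: [-0.6, -0.4, 0.7]
finger_gap: 0.996
gripper_force: 0.0
```

Request:
move_arm(
  targets=[
    {"dx":0,"dy":0,"dz":0,"rx":0,"ry":0,"rz":0},
    {"dx":0,"dy":0,"dz":0,"rx":0,"ry":0,"rz":0},
    {"dx":0,"dy":0,"dz":0,"rx":0,"ry":0,"rz":0},
    {"dx":0,"dy":0,"dz":0,"rx":0,"ry":0,"rz":0},
    {"dx":0,"dy":0,"dz":0,"rx":0,"ry":0,"rz":0},
    {"dx":0,"dy":0,"dz":0,"rx":0,"ry":0,"rz":0},
    {"dx":0,"dy":0,"dz":0,"rx":0,"ry":0,"rz":0},
    {"dx":0,"dy":0,"dz":0,"rx":0,"ry":0,"rz":0},
    {"dx":0,"dy":0,"dz":0,"rx":0,"ry":0,"rz":0},
    {"dx":0,"dy":0,"dz":0,"rx":0,"ry":0,"rz":0},
  ],
  claw=0,
  newtons=40,
)

```text
t: 6.45
tcp_pos: [0.5219, -0.0009, 0.0894]
tool_rot: [-0.041, 0.999, -0.0, 0.0]
force: [-1.0, -1.0, 5.5]
finger_gap: 0.655
gripper_force: 42.3
```

Gripped: the gap is about 56 mm. Next I lift it and carry it to the near end of the tray.

Request:
move_arm(
  targets=[
    {"dx":0,"dy":0,"dz":0.4,"rx":0,"ry":0,"rz":0},
    {"dx":0,"dy":0,"dz":0.8,"rx":0,"ry":0,"rz":0},
    {"dx":0,"dy":0,"dz":1,"rx":0,"ry":0,"rz":0},
    {"dx":0,"dy":0,"dz":1,"rx":0,"ry":0,"rz":0},
    {"dx":0,"dy":0,"dz":0.8,"rx":0,"ry":0,"rz":0},
    {"dx":-0.2,"dy":-0.5,"dz":0,"rx":0,"ry":0,"rz":0},
    {"dx":-0.38,"dy":-1,"dz":0,"rx":0,"ry":0,"rz":0},
    {"dx":-0.38,"dy":-1,"dz":0,"rx":0,"ry":0,"rz":0},
    {"dx":-0.38,"dy":-1,"dz":0,"rx":0,"ry":0,"rz":0},
    {"dx":-0.38,"dy":-1,"dz":0,"rx":0,"ry":0,"rz":0},
  ],
)

```text
t: 7.7
tcp_pos: [0.4768, -0.1142, 0.1875]
tool_rot: [-0.041, 0.999, 0.001, -0.001]
force: [0.5, -0.1, -3.9]
finger_gap: 0.651
gripper_force: 43.5
```

Request:
move_arm(
  targets=[
    {"dx":-0.38,"dy":-1,"dz":0,"rx":0,"ry":0,"rz":0},
    {"dx":-0.38,"dy":-1,"dz":0,"rx":0,"ry":0,"rz":0},
    {"dx":-0.38,"dy":-1,"dz":0,"rx":0,"ry":0,"rz":0},
    {"dx":-0.38,"dy":-1,"dz":0,"rx":0,"ry":0,"rz":0},
    {"dx":-0.38,"dy":-1,"dz":0,"rx":0,"ry":0,"rz":0},
    {"dx":-0.38,"dy":-1,"dz":0,"rx":0,"ry":0,"rz":0},
    {"dx":-0.38,"dy":-1,"dz":0,"rx":0,"ry":0,"rz":0},
    {"dx":-0.38,"dy":-1,"dz":0,"rx":0,"ry":0,"rz":0},
    {"dx":-0.38,"dy":-0.8,"dz":0,"rx":0,"ry":0,"rz":0},
    {"dx":0,"dy":-0.36,"dz":0,"rx":0,"ry":0,"rz":0},
  ],
)

```text
t: 8.95
tcp_pos: [0.3915, -0.3429, 0.1875]
tool_rot: [-0.04, 0.999, 0.001, -0.001]
force: [-0.3, 0.0, -3.6]
finger_gap: 0.653
gripper_force: 43.5
```

Request:
move_arm(
  targets=[
    {"dx":0,"dy":0,"dz":-0.4,"rx":0,"ry":0,"rz":0},
    {"dx":0,"dy":0,"dz":-0.8,"rx":0,"ry":0,"rz":0},
    {"dx":0,"dy":0,"dz":-0.9,"rx":0,"ry":0,"rz":0},
    {"dx":0,"dy":0,"dz":-0.9,"rx":0,"ry":0,"rz":0},
    {"dx":0,"dy":0,"dz":-0.5,"rx":0,"ry":0,"rz":0},
    {"dx":0,"dy":0,"dz":-0.25,"rx":0,"ry":0,"rz":0},
    {"dx":0,"dy":0,"dz":-0.1,"rx":0,"ry":0,"rz":0},
    {"dx":0,"dy":0,"dz":-0.08,"rx":0,"ry":0,"rz":0},
    {"dx":0,"dy":0,"dz":0,"rx":0,"ry":0,"rz":0},
    {"dx":0,"dy":0,"dz":0,"rx":0,"ry":0,"rz":0},
  ],
)

```text
t: 10.2
tcp_pos: [0.3933, -0.3425, 0.091]
tool_rot: [-0.041, 0.999, -0.0, 0.0]
force: [0.2, -0.2, -4.3]
finger_gap: 0.657
gripper_force: 43.5
```

Request:
move_arm(
  targets=[
    {"dx":0,"dy":0,"dz":-0.04,"rx":0,"ry":0,"rz":0},
    {"dx":0,"dy":0,"dz":-0.03,"rx":0,"ry":0,"rz":0},
    {"dx":0,"dy":0,"dz":0,"rx":0,"ry":0,"rz":0},
    {"dx":0,"dy":0,"dz":0,"rx":0,"ry":0,"rz":0},
    {"dx":0,"dy":0,"dz":0,"rx":0,"ry":0,"rz":0},
    {"dx":0,"dy":0,"dz":0,"rx":0,"ry":0,"rz":0},
    {"dx":0,"dy":0,"dz":0,"rx":0,"ry":0,"rz":0},
    {"dx":0,"dy":0,"dz":0,"rx":0,"ry":0,"rz":0},
    {"dx":0,"dy":0,"dz":0,"rx":0,"ry":0,"rz":0},
    {"dx":0,"dy":0,"dz":0,"rx":0,"ry":0,"rz":0},
  ],
)

```text
t: 11.45
tcp_pos: [0.3933, -0.3425, 0.0894]
tool_rot: [-0.041, 0.999, -0.0, 0.0]
force: [-1.0, 0.2, 5.9]
finger_gap: 0.656
gripper_force: 44.2
```

Request:
move_arm(
  targets=[
    {"dx":0,"dy":0,"dz":0,"rx":0,"ry":0,"rz":0},
    {"dx":0,"dy":0,"dz":0,"rx":0,"ry":0,"rz":0},
    {"dx":0,"dy":0,"dz":0,"rx":0,"ry":0,"rz":0},
    {"dx":0,"dy":0,"dz":0,"rx":0,"ry":0,"rz":0},
    {"dx":0,"dy":0,"dz":0,"rx":0,"ry":0,"rz":0},
    {"dx":0,"dy":0,"dz":0,"rx":0,"ry":0,"rz":0},
    {"dx":0,"dy":0,"dz":0.6,"rx":0,"ry":0,"rz":0},
    {"dx":0,"dy":0,"dz":1,"rx":0,"ry":0,"rz":0},
    {"dx":0,"dy":0,"dz":1,"rx":0,"ry":0,"rz":0},
    {"dx":0,"dy":0,"dz":1,"rx":0,"ry":0,"rz":0},
  ],
  claw=100,
)

```text
t: 12.7
tcp_pos: [0.3933, -0.3424, 0.1807]
tool_rot: [-0.041, 0.999, -0.0, 0.0]
force: [-0.0, -0.1, -0.3]
finger_gap: 0.999
gripper_force: 0.0
```

Request:
move_arm(
  targets=[
    {"dx":0.64,"dy":0.95,"dz":0,"rx":0,"ry":0,"rz":0},
    {"dx":0.64,"dy":0.95,"dz":0,"rx":0,"ry":0,"rz":0},
    {"dx":0.64,"dy":0.95,"dz":0,"rx":0,"ry":0,"rz":0},
    {"dx":0.64,"dy":0.95,"dz":0,"rx":0,"ry":0,"rz":0},
    {"dx":0.64,"dy":0.95,"dz":0,"rx":0,"ry":0,"rz":0},
    {"dx":0.64,"dy":0.95,"dz":0,"rx":0,"ry":0,"rz":0},
    {"dx":0.64,"dy":0.95,"dz":0,"rx":0,"ry":0,"rz":0},
    {"dx":0.64,"dy":0.95,"dz":0,"rx":0,"ry":0,"rz":0},
    {"dx":0.64,"dy":0.95,"dz":0,"rx":0,"ry":0,"rz":0},
    {"dx":0.64,"dy":0.95,"dz":0,"rx":0,"ry":0,"rz":0},
  ],
)

```text
t: 13.95
tcp_pos: [0.5538, -0.104, 0.18]
tool_rot: [-0.041, 0.999, -0.0, 0.001]
force: [-0.4, 0.4, -0.7]
finger_gap: 0.998
gripper_force: 0.0
```

Request:
move_arm(
  targets=[
    {"dx":0.66,"dy":0.96,"dz":0,"rx":0,"ry":0,"rz":0},
    {"dx":0.66,"dy":0.96,"dz":0,"rx":0,"ry":0,"rz":0},
    {"dx":0,"dy":0,"dz":0,"rx":0,"ry":0,"rz":0},
    {"dx":0,"dy":0,"dz":0,"rx":0,"ry":0,"rz":0},
    {"dx":0,"dy":0,"dz":0,"rx":0,"ry":0,"rz":0},
    {"dx":0,"dy":0,"dz":0,"rx":0,"ry":0,"rz":0},
    {"dx":0,"dy":0,"dz":0,"rx":0,"ry":0,"rz":0},
    {"dx":0,"dy":0,"dz":0,"rx":0,"ry":0,"rz":0},
    {"dx":0,"dy":0,"dz":0,"rx":0,"ry":0,"rz":0},
    {"dx":0,"dy":0,"dz":0,"rx":0,"ry":0,"rz":0},
  ],
)

```text
t: 15.2
tcp_pos: [0.5862, -0.0568, 0.1788]
tool_rot: [-0.041, 0.999, 0.0, -0.0]
force: [-0.8, 0.1, 0.3]
finger_gap: 1.001
gripper_force: 0.0
```

Run:
```python
from h import *
cv2.imwrite('pics/t1.png',cams.snapshot('top')[:,:,::-1]); cv2.imwrite('pics/s1.png',cams.snapshot('scene')[:,:,::-1])
```

```text
(no output)
```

View pics/s1.png

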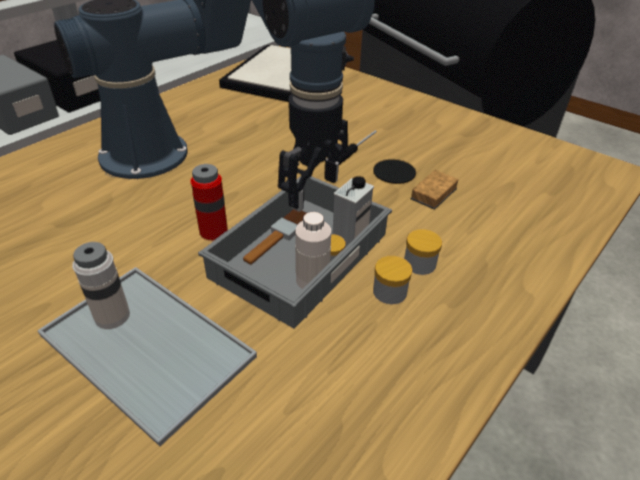

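The spray can stands upright in the tray at (100,290), and the gripper straddles the bottle at (313,220). Next I descend and grip it.

Request:
move_arm(
  targets=[
    {"dx":0,"dy":0,"dz":-0.6,"rx":0,"ry":0,"rz":0},
    {"dx":0,"dy":0,"dz":-1,"rx":0,"ry":0,"rz":0},
    {"dx":0,"dy":0,"dz":-1,"rx":0,"ry":0,"rz":0},
    {"dx":0,"dy":0,"dz":-0.8,"rx":0,"ry":0,"rz":0},
    {"dx":0,"dy":0,"dz":-0.3,"rx":0,"ry":0,"rz":0},
    {"dx":0,"dy":0,"dz":-0.1,"rx":0,"ry":0,"rz":0},
    {"dx":0,"dy":0,"dz":0,"rx":0,"ry":0,"rz":0},
    {"dx":0,"dy":0,"dz":0,"rx":0,"ry":0,"rz":0},
    {"dx":0,"dy":0,"dz":0,"rx":0,"ry":0,"rz":0},
    {"dx":0,"dy":0,"dz":0,"rx":0,"ry":0,"rz":0},
  ],
)

```text
t: 16.55
tcp_pos: [0.5864, -0.0568, 0.0842]
tool_rot: [-0.041, 0.999, -0.0, 0.0]
force: [-0.2, -0.2, -0.4]
finger_gap: 0.993
gripper_force: 0.0
```

Request:
move_arm(
  targets=[
    {"dx":0,"dy":0,"dz":0,"rx":0,"ry":0,"rz":0},
    {"dx":0,"dy":0,"dz":0,"rx":0,"ry":0,"rz":0},
    {"dx":0,"dy":0,"dz":0,"rx":0,"ry":0,"rz":0},
    {"dx":0,"dy":0,"dz":0,"rx":0,"ry":0,"rz":0},
    {"dx":0,"dy":0,"dz":0,"rx":0,"ry":0,"rz":0},
    {"dx":0,"dy":0,"dz":0,"rx":0,"ry":0,"rz":0},
    {"dx":0,"dy":0,"dz":0,"rx":0,"ry":0,"rz":0},
    {"dx":0,"dy":0,"dz":0,"rx":0,"ry":0,"rz":0},
    {"dx":0,"dy":0,"dz":0,"rx":0,"ry":0,"rz":0},
    {"dx":0,"dy":0,"dz":0,"rx":0,"ry":0,"rz":0},
  ],
  claw=0,
  newtons=40,
)

```text
t: 17.8
tcp_pos: [0.5864, -0.057, 0.0842]
tool_rot: [-0.041, 0.999, -0.0, 0.0]
force: [-0.8, -1.0, 5.3]
finger_gap: 0.692
gripper_force: 43.3
```

Request:
move_arm(
  targets=[
    {"dx":0,"dy":0,"dz":0.4,"rx":0,"ry":0,"rz":0},
    {"dx":0,"dy":0,"dz":0.8,"rx":0,"ry":0,"rz":0},
    {"dx":0,"dy":0,"dz":1,"rx":0,"ry":0,"rz":0},
    {"dx":0,"dy":0,"dz":1,"rx":0,"ry":0,"rz":0},
    {"dx":0,"dy":0,"dz":0.8,"rx":0,"ry":0,"rz":0},
    {"dx":-0.17,"dy":-0.47,"dz":0,"rx":0,"ry":0,"rz":0},
    {"dx":-0.35,"dy":-0.94,"dz":0,"rx":0,"ry":0,"rz":0},
    {"dx":-0.35,"dy":-0.94,"dz":0,"rx":0,"ry":0,"rz":0},
    {"dx":-0.35,"dy":-0.94,"dz":0,"rx":0,"ry":0,"rz":0},
    {"dx":-0.35,"dy":-0.94,"dz":0,"rx":0,"ry":0,"rz":0},
  ],
)

```text
t: 19.05
tcp_pos: [0.5451, -0.1634, 0.182]
tool_rot: [-0.041, 0.999, 0.001, -0.002]
force: [0.3, 0.9, -3.7]
finger_gap: 0.683
gripper_force: 44.1
```

Request:
move_arm(
  targets=[
    {"dx":-0.35,"dy":-0.94,"dz":0,"rx":0,"ry":0,"rz":0},
    {"dx":-0.35,"dy":-0.94,"dz":0,"rx":0,"ry":0,"rz":0},
    {"dx":-0.35,"dy":-0.94,"dz":0,"rx":0,"ry":0,"rz":0},
    {"dx":-0.35,"dy":-0.94,"dz":0,"rx":0,"ry":0,"rz":0},
    {"dx":-0.35,"dy":-0.94,"dz":0,"rx":0,"ry":0,"rz":0},
    {"dx":-0.35,"dy":-0.94,"dz":0,"rx":0,"ry":0,"rz":0},
    {"dx":-0.35,"dy":-0.94,"dz":0,"rx":0,"ry":0,"rz":0},
    {"dx":-0.14,"dy":-0.47,"dz":0,"rx":0,"ry":0,"rz":0},
    {"dx":0,"dy":0,"dz":0,"rx":0,"ry":0,"rz":0},
    {"dx":0,"dy":0,"dz":0,"rx":0,"ry":0,"rz":0},
  ],
)

```text
t: 20.3
tcp_pos: [0.482, -0.3377, 0.1833]
tool_rot: [-0.041, 0.999, 0.001, -0.0]
force: [0.1, 0.7, -4.6]
finger_gap: 0.69
gripper_force: 44.2
```

Request:
move_arm(
  targets=[
    {"dx":0,"dy":0,"dz":-0.5,"rx":0,"ry":0,"rz":0},
    {"dx":0,"dy":0,"dz":-0.8,"rx":0,"ry":0,"rz":0},
    {"dx":0,"dy":0,"dz":-0.9,"rx":0,"ry":0,"rz":0},
    {"dx":0,"dy":0,"dz":-0.9,"rx":0,"ry":0,"rz":0},
    {"dx":0,"dy":0,"dz":-0.5,"rx":0,"ry":0,"rz":0},
    {"dx":0,"dy":0,"dz":-0.25,"rx":0,"ry":0,"rz":0},
    {"dx":0,"dy":0,"dz":-0.1,"rx":0,"ry":0,"rz":0},
    {"dx":0,"dy":0,"dz":-0.05,"rx":0,"ry":0,"rz":0},
    {"dx":0,"dy":0,"dz":0,"rx":0,"ry":0,"rz":0},
    {"dx":0,"dy":0,"dz":0,"rx":0,"ry":0,"rz":0},
  ],
)

```text
t: 21.55
tcp_pos: [0.4824, -0.3391, 0.0843]
tool_rot: [-0.041, 0.999, -0.0, 0.0]
force: [0.9, -0.3, -1.7]
finger_gap: 0.689
gripper_force: 44.2
```

Request:
move_arm(
  targets=[
    {"dx":0,"dy":0,"dz":0,"rx":0,"ry":0,"rz":0},
    {"dx":0,"dy":0,"dz":0,"rx":0,"ry":0,"rz":0},
    {"dx":0,"dy":0,"dz":0,"rx":0,"ry":0,"rz":0},
    {"dx":0,"dy":0,"dz":0,"rx":0,"ry":0,"rz":0},
    {"dx":0,"dy":0,"dz":0,"rx":0,"ry":0,"rz":0},
    {"dx":0,"dy":0,"dz":0,"rx":0,"ry":0,"rz":0},
    {"dx":0,"dy":0,"dz":0.8,"rx":0,"ry":0,"rz":0},
    {"dx":0,"dy":0,"dz":1,"rx":0,"ry":0,"rz":0},
    {"dx":0,"dy":0,"dz":1,"rx":0,"ry":0,"rz":0},
    {"dx":0,"dy":0,"dz":1,"rx":0,"ry":0,"rz":0},
  ],
  claw=100,
)

```text
t: 22.8
tcp_pos: [0.4821, -0.3387, 0.1795]
tool_rot: [-0.041, 0.999, 0.0, -0.0]
force: [0.8, 0.3, -0.3]
finger_gap: 1.001
gripper_force: 0.0
```

Request:
move_arm(
  targets=[
    {"dx":0.22,"dy":0.95,"dz":0,"rx":0,"ry":0,"rz":0},
    {"dx":0.22,"dy":0.95,"dz":0,"rx":0,"ry":0,"rz":0},
    {"dx":0.22,"dy":0.95,"dz":0,"rx":0,"ry":0,"rz":0},
    {"dx":0.22,"dy":0.95,"dz":0,"rx":0,"ry":0,"rz":0},
    {"dx":0.22,"dy":0.95,"dz":0,"rx":0,"ry":0,"rz":0},
    {"dx":0.22,"dy":0.95,"dz":0,"rx":0,"ry":0,"rz":0},
    {"dx":0.22,"dy":0.95,"dz":0,"rx":0,"ry":0,"rz":0},
    {"dx":0.22,"dy":0.95,"dz":0,"rx":0,"ry":0,"rz":0},
    {"dx":0.22,"dy":0.95,"dz":0,"rx":0,"ry":0,"rz":0},
    {"dx":0.22,"dy":0.95,"dz":0,"rx":0,"ry":0,"rz":0},
  ],
)

```text
t: 24.05
tcp_pos: [0.5358, -0.0981, 0.1772]
tool_rot: [-0.042, 0.999, 0.001, -0.002]
force: [-0.4, 0.3, 0.0]
finger_gap: 0.999
gripper_force: 0.0
```

Request:
move_arm(
  targets=[
    {"dx":0.22,"dy":0.95,"dz":0,"rx":0,"ry":0,"rz":0},
    {"dx":0.22,"dy":0.95,"dz":0,"rx":0,"ry":0,"rz":0},
    {"dx":0.22,"dy":0.95,"dz":0,"rx":0,"ry":0,"rz":0},
    {"dx":0.22,"dy":0.95,"dz":0,"rx":0,"ry":0,"rz":0},
    {"dx":0.22,"dy":0.95,"dz":0,"rx":0,"ry":0,"rz":0},
    {"dx":0.22,"dy":0.95,"dz":0,"rx":0,"ry":0,"rz":0},
    {"dx":0.2,"dy":0.5,"dz":0,"rx":0,"ry":0,"rz":0},
    {"dx":0,"dy":0.5,"dz":0,"rx":0,"ry":0,"rz":0},
    {"dx":0,"dy":0,"dz":0,"rx":0,"ry":0,"rz":0},
    {"dx":0,"dy":0,"dz":0,"rx":0,"ry":0,"rz":0},
  ],
)

```text
t: 25.3
tcp_pos: [0.5749, 0.0658, 0.1787]
tool_rot: [-0.041, 0.999, -0.0, -0.0]
force: [0.6, -0.5, 0.6]
finger_gap: 0.998
gripper_force: 0.0
```

Run:
```python
from h import *
m=cams.camera_model('wrist'); im=cams.snapshot('wrist')[:,:,::-1]
cv2.imwrite('pics/w2.png',im); import pickle; pickle.dump(m,open('w2.pkl','wb'))
```

```text
(no output)
```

View pics/w2.png

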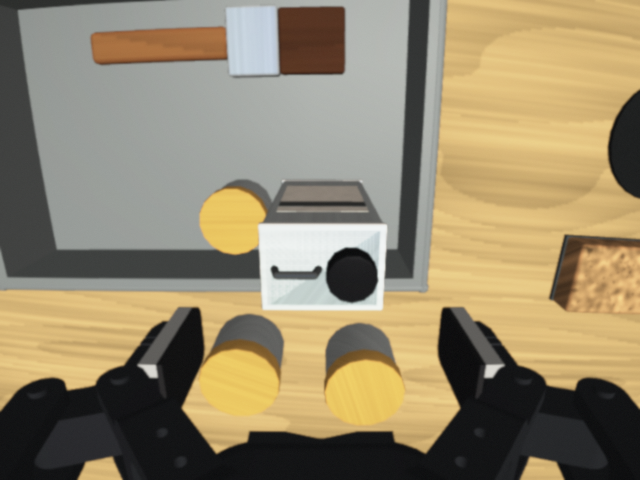

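The solvent can's top spans (259,225) to (385,310) and is centred between the fingers. The tin's lid is at (235,221), untouched.

Run:
```python
from h import *
import pickle
m=pickle.load(open('w2.pkl','rb')); im=cv2.imread('pics/w2.png'); h=cv2.cvtColor(im,cv2.COLOR_BGR2HSV)
s=plane(m,[(259,225),(386,224),(384,309),(262,310)],.132)*1000; print(np.round(s,1),s.mean(0))
k=np.zeros(im.shape[:2],np.uint8);k[180:262,190:268]=1
k&=((h[...,0]>15)&(h[...,0]<30)&(h[...,1]>120)).astype(np.uint8)
c=max(cv2.findContours(k,0,1)[0],key=cv2.contourArea); print(cv2.boundingRect(c)); P=(plane(m,c.reshape(-1,2).astype(float),.049)*1000).astype(np.float32); print('tin',cv2.minEnclosingCircle(P),cv2.fitEllipse(P))
```

```text
[[555.6  34.8]
 [550.   95.7]
 [595.4 100.7]
 [601.1  38. ]] [575.5210085   67.27709655]
(200, 187, 67, 68)
tin ((579.0027465820312, 6.56407356262207), 24.630643844604492) ((578.6417236328125, 5.021120071411133), (43.554046630859375, 49.54972839355469), 71.11589813232422)
```

Request:
move_arm(
  targets=[
    {"dx":0,"dy":0,"dz":-0.6,"rx":0,"ry":0,"rz":0},
    {"dx":0,"dy":0,"dz":-1,"rx":0,"ry":0,"rz":0},
    {"dx":0,"dy":0,"dz":-1,"rx":0,"ry":0,"rz":0},
    {"dx":0,"dy":0,"dz":-0.8,"rx":0,"ry":0,"rz":0},
    {"dx":0,"dy":0,"dz":-0.3,"rx":0,"ry":0,"rz":0},
    {"dx":0,"dy":0,"dz":-0.1,"rx":0,"ry":0,"rz":0},
    {"dx":0,"dy":0,"dz":0,"rx":0,"ry":0,"rz":0},
    {"dx":0,"dy":0,"dz":0,"rx":0,"ry":0,"rz":0},
    {"dx":0,"dy":0,"dz":0,"rx":0,"ry":0,"rz":0},
    {"dx":0,"dy":0,"dz":0,"rx":0,"ry":0,"rz":0},
  ],
)

```text
t: 26.6
tcp_pos: [0.5754, 0.0662, 0.0842]
tool_rot: [-0.041, 0.999, -0.0, 0.0]
force: [-0.2, -0.1, 0.7]
finger_gap: 1.001
gripper_force: 0.0
```

Request:
move_arm(
  targets=[
    {"dx":0,"dy":0,"dz":0,"rx":0,"ry":0,"rz":0},
    {"dx":0,"dy":0,"dz":0,"rx":0,"ry":0,"rz":0},
    {"dx":0,"dy":0,"dz":0,"rx":0,"ry":0,"rz":0},
    {"dx":0,"dy":0,"dz":0,"rx":0,"ry":0,"rz":0},
    {"dx":0,"dy":0,"dz":0,"rx":0,"ry":0,"rz":0},
    {"dx":0,"dy":0,"dz":0,"rx":0,"ry":0,"rz":0},
    {"dx":0,"dy":0,"dz":0,"rx":0,"ry":0,"rz":0},
    {"dx":0,"dy":0,"dz":0,"rx":0,"ry":0,"rz":0},
    {"dx":0,"dy":0,"dz":0,"rx":0,"ry":0,"rz":0},
    {"dx":0,"dy":0,"dz":0,"rx":0,"ry":0,"rz":0},
  ],
  claw=0,
  newtons=50,
)

```text
t: 27.85
tcp_pos: [0.5754, 0.0663, 0.0841]
tool_rot: [-0.041, 0.999, 0.0, 0.0]
force: [0.4, 1.7, 4.5]
finger_gap: 0.72
gripper_force: 55.4
```

Request:
move_arm(
  targets=[
    {"dx":0,"dy":0,"dz":0.4,"rx":0,"ry":0,"rz":0},
    {"dx":0,"dy":0,"dz":0.8,"rx":0,"ry":0,"rz":0},
    {"dx":0,"dy":0,"dz":1,"rx":0,"ry":0,"rz":0},
    {"dx":0,"dy":0,"dz":1,"rx":0,"ry":0,"rz":0},
    {"dx":0,"dy":0,"dz":0.8,"rx":0,"ry":0,"rz":0},
    {"dx":0,"dy":-0.5,"dz":0,"rx":0,"ry":0,"rz":0},
    {"dx":0,"dy":-1,"dz":0,"rx":0,"ry":0,"rz":0},
    {"dx":0,"dy":-1,"dz":0,"rx":0,"ry":0,"rz":0},
    {"dx":0,"dy":-1,"dz":0,"rx":0,"ry":0,"rz":0},
    {"dx":0,"dy":-1,"dz":0,"rx":0,"ry":0,"rz":0},
  ],
)

```text
t: 29.1
tcp_pos: [0.5737, -0.0479, 0.182]
tool_rot: [-0.041, 0.999, 0.0, -0.002]
force: [0.2, -0.4, -3.2]
finger_gap: 0.722
gripper_force: 55.3
```

Request:
move_arm(
  targets=[
    {"dx":0,"dy":-1,"dz":0,"rx":0,"ry":0,"rz":0},
    {"dx":0,"dy":-1,"dz":0,"rx":0,"ry":0,"rz":0},
    {"dx":0,"dy":-1,"dz":0,"rx":0,"ry":0,"rz":0},
    {"dx":0,"dy":-1,"dz":0,"rx":0,"ry":0,"rz":0},
    {"dx":0,"dy":-1,"dz":0,"rx":0,"ry":0,"rz":0},
    {"dx":0,"dy":-1,"dz":0,"rx":0,"ry":0,"rz":0},
    {"dx":0,"dy":-1,"dz":0,"rx":0,"ry":0,"rz":0},
    {"dx":0,"dy":-1,"dz":0,"rx":0,"ry":0,"rz":0},
    {"dx":0,"dy":-1,"dz":0,"rx":0,"ry":0,"rz":0},
    {"dx":0,"dy":-1,"dz":0,"rx":0,"ry":0,"rz":0},
  ],
)

```text
t: 30.35
tcp_pos: [0.5752, -0.298, 0.1838]
tool_rot: [-0.041, 0.999, -0.0, 0.0]
force: [-0.5, -0.4, -3.6]
finger_gap: 0.72
gripper_force: 55.3
```

Request:
move_arm(
  targets=[
    {"dx":-0.12,"dy":-1,"dz":0,"rx":0,"ry":0,"rz":0},
    {"dx":0,"dy":-0.56,"dz":0,"rx":0,"ry":0,"rz":0},
    {"dx":0,"dy":0,"dz":-0.5,"rx":0,"ry":0,"rz":0},
    {"dx":0,"dy":0,"dz":-0.9,"rx":0,"ry":0,"rz":0},
    {"dx":0,"dy":0,"dz":-0.9,"rx":0,"ry":0,"rz":0},
    {"dx":0,"dy":0,"dz":-0.9,"rx":0,"ry":0,"rz":0},
    {"dx":0,"dy":0,"dz":-0.5,"rx":0,"ry":0,"rz":0},
    {"dx":0,"dy":0,"dz":-0.2,"rx":0,"ry":0,"rz":0},
    {"dx":0,"dy":0,"dz":-0.08,"rx":0,"ry":0,"rz":0},
    {"dx":0,"dy":0,"dz":0,"rx":0,"ry":0,"rz":0},
  ],
)

```text
t: 31.6
tcp_pos: [0.5726, -0.3356, 0.085]
tool_rot: [-0.041, 0.999, -0.0, 0.001]
force: [-0.5, 0.5, -2.9]
finger_gap: 0.722
gripper_force: 55.4
```

Request:
move_arm(
  targets=[
    {"dx":0,"dy":0,"dz":-0.04,"rx":0,"ry":0,"rz":0},
    {"dx":0,"dy":0,"dz":0,"rx":0,"ry":0,"rz":0},
    {"dx":0,"dy":0,"dz":0,"rx":0,"ry":0,"rz":0},
    {"dx":0,"dy":0,"dz":0,"rx":0,"ry":0,"rz":0},
    {"dx":0,"dy":0,"dz":0,"rx":0,"ry":0,"rz":0},
    {"dx":0,"dy":0,"dz":0,"rx":0,"ry":0,"rz":0},
    {"dx":0,"dy":0,"dz":0,"rx":0,"ry":0,"rz":0},
    {"dx":0,"dy":0,"dz":0,"rx":0,"ry":0,"rz":0},
    {"dx":0,"dy":0,"dz":0,"rx":0,"ry":0,"rz":0},
    {"dx":0,"dy":0,"dz":0,"rx":0,"ry":0,"rz":0},
  ],
)

```text
t: 32.85
tcp_pos: [0.5727, -0.3357, 0.0841]
tool_rot: [-0.041, 0.999, -0.001, 0.001]
force: [0.9, 0.0, 4.8]
finger_gap: 0.72
gripper_force: 56.1
```

Request:
move_arm(
  targets=[
    {"dx":0,"dy":0,"dz":0,"rx":0,"ry":0,"rz":0},
    {"dx":0,"dy":0,"dz":0,"rx":0,"ry":0,"rz":0},
    {"dx":0,"dy":0,"dz":0,"rx":0,"ry":0,"rz":0},
    {"dx":0,"dy":0,"dz":0,"rx":0,"ry":0,"rz":0},
    {"dx":0,"dy":0,"dz":0,"rx":0,"ry":0,"rz":0},
    {"dx":0,"dy":0,"dz":0,"rx":0,"ry":0,"rz":0},
    {"dx":0,"dy":0,"dz":0.8,"rx":0,"ry":0,"rz":0},
    {"dx":0,"dy":0,"dz":1,"rx":0,"ry":0,"rz":0},
    {"dx":0,"dy":0,"dz":1,"rx":0,"ry":0,"rz":0},
    {"dx":0,"dy":0,"dz":1,"rx":0,"ry":0,"rz":0},
  ],
  claw=100,
)

```text
t: 34.1
tcp_pos: [0.5725, -0.3355, 0.1808]
tool_rot: [-0.041, 0.999, -0.001, 0.001]
force: [0.4, 0.1, 0.2]
finger_gap: 0.999
gripper_force: 0.0
```

Request:
move_arm(
  targets=[
    {"dx":0,"dy":1,"dz":0,"rx":0,"ry":0,"rz":0},
    {"dx":0,"dy":1,"dz":0,"rx":0,"ry":0,"rz":0},
    {"dx":0,"dy":1,"dz":0,"rx":0,"ry":0,"rz":0},
    {"dx":0,"dy":1,"dz":0,"rx":0,"ry":0,"rz":0},
    {"dx":0,"dy":1,"dz":0,"rx":0,"ry":0,"rz":0},
    {"dx":0,"dy":1,"dz":0,"rx":0,"ry":0,"rz":0},
    {"dx":0,"dy":1,"dz":0,"rx":0,"ry":0,"rz":0},
    {"dx":0,"dy":1,"dz":0,"rx":0,"ry":0,"rz":0},
    {"dx":0,"dy":1,"dz":0,"rx":0,"ry":0,"rz":0},
    {"dx":0,"dy":1,"dz":0,"rx":0,"ry":0,"rz":0},
  ],
)

```text
t: 35.35
tcp_pos: [0.5721, -0.0837, 0.1783]
tool_rot: [-0.041, 0.999, -0.0, 0.0]
force: [0.7, -0.4, 0.0]
finger_gap: 1.0
gripper_force: 0.0
```

Request:
move_arm(
  targets=[
    {"dx":0.14,"dy":1,"dz":0,"rx":0,"ry":0,"rz":0},
    {"dx":0.14,"dy":1,"dz":0,"rx":0,"ry":0,"rz":0},
    {"dx":0,"dy":1,"dz":0,"rx":0,"ry":0,"rz":0},
    {"dx":0,"dy":0.62,"dz":0,"rx":0,"ry":0,"rz":0},
    {"dx":0,"dy":0,"dz":-0.8,"rx":0,"ry":0,"rz":0},
    {"dx":0,"dy":0,"dz":-0.8,"rx":0,"ry":0,"rz":0},
    {"dx":0,"dy":0,"dz":-0.8,"rx":0,"ry":0,"rz":0},
    {"dx":0,"dy":0,"dz":0,"rx":0,"ry":0,"rz":0},
    {"dx":0,"dy":0,"dz":0,"rx":0,"ry":0,"rz":0},
    {"dx":0,"dy":0,"dz":0,"rx":0,"ry":0,"rz":0},
  ],
)

```text
t: 36.6
tcp_pos: [0.5799, 0.0051, 0.1193]
tool_rot: [-0.041, 0.999, -0.0, 0.001]
force: [0.9, 0.1, 0.6]
finger_gap: 0.995
gripper_force: 0.0
```

Run:
```python
from h import *
import pickle
m=cams.camera_model('wrist'); im=cams.snapshot('wrist')[:,:,::-1]; pickle.dump(m,open('w3.pkl','wb'))
t=cams.snapshot('top')[:,:,::-1]
cv2.imwrite('pics/w3.png',im); cv2.imwrite('pics/t3.png',t)
cv2.imwrite('pics/wt3.png',np.hstack([cv2.resize(im,(400,300)),cv2.resize(t,(400,300))]))
s=sensors.sense();print(s['tcp_pos'],s['q'])
```

```text
[0.57972542 0.00507405 0.11916071] [-1.83881459e-01  6.16711390e-01  1.64710041e+00 -4.58913231e-05
  8.76091152e-01 -1.83704911e+00]
```

View pics/wt3.png

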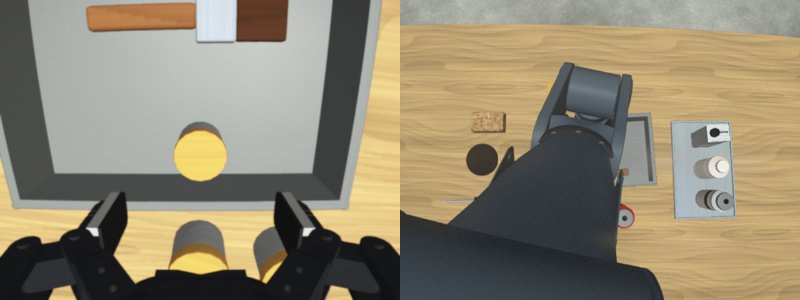

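All three stand upright in the tray, and the tin's lid is centred between the fingers at about (320,248) in full-resolution pixels. I'll measure the tin once more and descend.

Run:
```python
from h import *
import pickle
m=pickle.load(open('w3.pkl','rb')); im=cv2.imread('pics/w3.png'); h=cv2.cvtColor(im,cv2.COLOR_BGR2HSV)
k=((h[...,0]>15)&(h[...,0]<30)&(h[...,1]>120)).astype(np.uint8); k[:195]=0;k[300:]=0;k[:,:250]=0;k[:,400:]=0
c=max(cv2.findContours(k,0,1)[0],key=cv2.contourArea); print(cv2.boundingRect(c)); P=(plane(m,c.reshape(-1,2).astype(float),.049)*1000).astype(np.float32); print('tin',cv2.minEnclosingCircle(P),cv2.fitEllipse(P))
m=cams.camera_model('top'); im=cv2.imread('pics/t3.png')
k=(im.max(2)<45).astype(np.uint8); k[:,:100]=0;k[:,165:]=0
c=max(cv2.findContours(k,0,1)[0],key=cv2.contourArea); P=(plane(m,c.reshape(-1,2).astype(float),.005)*1000).astype(np.float32); print('mat',cv2.minEnclosingCircle(P),cv2.fitEllipse(P))
m=cams.camera_model('scene'); im=cv2.imread('pics/scene0.png')
k=(im.max(2)<60).astype(np.uint8); k[:150]=0;k[190:]=0;k[:,:365]=0;k[:,422:]=0
c=max(cv2.findContours(k,0,1)[0],key=cv2.contourArea); print(cv2.boundingRect(c));P=(plane(m,c.reshape(-1,2).astype(float),.005)*1000).astype(np.float32); print('mat',cv2.minEnclosingCircle(P),cv2.fitEllipse(P))
```

```text
(278, 206, 85, 84)
tin ((578.6018676757812, 5.251856803894043), 24.694421768188477) ((578.657958984375, 4.982038497924805), (45.7535285949707, 48.92470169067383), 94.19276428222656)
mat ((261.33599853515625, 307.20233154296875), 11.475170135498047) ((261.2713928222656, 308.0896911621094), (11.070892333984375, 20.466651916503906), 35.26274108886719)
(374, 160, 41, 23)
mat ((500.523681640625, 335.7752685546875), 48.34406280517578) ((500.38360595703125, 335.39984130859375), (93.08364868164062, 93.38688659667969), 119.10972595214844)
```

Request:
move_arm(
  targets=[
    {"dx":0,"dy":0,"dz":-0.6,"rx":0,"ry":0,"rz":0},
    {"dx":0,"dy":0,"dz":-0.8,"rx":0,"ry":0,"rz":0},
    {"dx":0,"dy":0,"dz":-0.8,"rx":0,"ry":0,"rz":0},
    {"dx":0,"dy":0,"dz":-0.8,"rx":0,"ry":0,"rz":0},
    {"dx":0,"dy":0,"dz":-0.6,"rx":0,"ry":0,"rz":0},
    {"dx":0,"dy":0,"dz":-0.4,"rx":0,"ry":0,"rz":0},
    {"dx":0,"dy":0,"dz":-0.2,"rx":0,"ry":0,"rz":0},
    {"dx":0,"dy":0,"dz":-0.1,"rx":0,"ry":0,"rz":0},
    {"dx":0,"dy":0,"dz":0,"rx":0,"ry":0,"rz":0},
    {"dx":0,"dy":0,"dz":0,"rx":0,"ry":0,"rz":0},
  ],
)

```text
t: 37.95
tcp_pos: [0.5795, 0.0051, 0.0113]
tool_rot: [-0.041, 0.999, -0.0, 0.0]
force: [-0.1, -0.6, 0.1]
finger_gap: 0.998
gripper_force: 0.0
```

Request:
move_arm(
  targets=[
    {"dx":0,"dy":0,"dz":0,"rx":0,"ry":0,"rz":0},
    {"dx":0,"dy":0,"dz":0,"rx":0,"ry":0,"rz":0},
    {"dx":0,"dy":0,"dz":0,"rx":0,"ry":0,"rz":0},
    {"dx":0,"dy":0,"dz":0,"rx":0,"ry":0,"rz":0},
    {"dx":0,"dy":0,"dz":0,"rx":0,"ry":0,"rz":0},
    {"dx":0,"dy":0,"dz":0,"rx":0,"ry":0,"rz":0},
    {"dx":0,"dy":0,"dz":0,"rx":0,"ry":0,"rz":0},
    {"dx":0,"dy":0,"dz":0,"rx":0,"ry":0,"rz":0},
    {"dx":0,"dy":0,"dz":0,"rx":0,"ry":0,"rz":0},
    {"dx":0,"dy":0,"dz":0,"rx":0,"ry":0,"rz":0},
  ],
  claw=0,
  newtons=30,
)

```text
t: 39.2
tcp_pos: [0.5793, 0.0051, 0.0112]
tool_rot: [-0.041, 0.999, -0.0, 0.0]
force: [-1.2, -0.8, 5.7]
finger_gap: 0.551
gripper_force: 30.6
```

The tin is gripped with a gap of 46.8 mm. Next I lift it and carry it to the mat.

Request:
move_arm(
  targets=[
    {"dx":0,"dy":0,"dz":0.4,"rx":0,"ry":0,"rz":0},
    {"dx":0,"dy":0,"dz":0.8,"rx":0,"ry":0,"rz":0},
    {"dx":0,"dy":0,"dz":1,"rx":0,"ry":0,"rz":0},
    {"dx":0,"dy":0,"dz":1,"rx":0,"ry":0,"rz":0},
    {"dx":0,"dy":0,"dz":0.8,"rx":0,"ry":0,"rz":0},
    {"dx":-0.12,"dy":0.5,"dz":0,"rx":0,"ry":0,"rz":0},
    {"dx":-0.24,"dy":1,"dz":0,"rx":0,"ry":0,"rz":0},
    {"dx":-0.24,"dy":1,"dz":0,"rx":0,"ry":0,"rz":0},
    {"dx":-0.24,"dy":1,"dz":0,"rx":0,"ry":0,"rz":0},
    {"dx":-0.24,"dy":1,"dz":0,"rx":0,"ry":0,"rz":0},
  ],
)

```text
t: 40.45
tcp_pos: [0.5505, 0.1193, 0.1095]
tool_rot: [-0.041, 0.999, 0.0, -0.001]
force: [-0.1, -0.0, -1.3]
finger_gap: 0.548
gripper_force: 31.1
```

Request:
move_arm(
  targets=[
    {"dx":-0.24,"dy":1,"dz":0,"rx":0,"ry":0,"rz":0},
    {"dx":-0.24,"dy":1,"dz":0,"rx":0,"ry":0,"rz":0},
    {"dx":-0.24,"dy":1,"dz":0,"rx":0,"ry":0,"rz":0},
    {"dx":-0.24,"dy":1,"dz":0,"rx":0,"ry":0,"rz":0},
    {"dx":-0.24,"dy":1,"dz":0,"rx":0,"ry":0,"rz":0},
    {"dx":-0.24,"dy":1,"dz":0,"rx":0,"ry":0,"rz":0},
    {"dx":-0.24,"dy":1,"dz":0,"rx":0,"ry":0,"rz":0},
    {"dx":-0.24,"dy":1,"dz":0,"rx":0,"ry":0,"rz":0},
    {"dx":-0.22,"dy":0.82,"dz":0,"rx":0,"ry":0,"rz":0},
    {"dx":0,"dy":0,"dz":0,"rx":0,"ry":0,"rz":0},
  ],
)

```text
t: 41.7
tcp_pos: [0.4973, 0.3396, 0.11]
tool_rot: [-0.043, 0.999, -0.0, -0.001]
force: [0.4, -0.2, -1.2]
finger_gap: 0.546
gripper_force: 31.2
```

Run:
```python
from h import *
import pickle
s=sensors.sense();m=cams.camera_model('wrist'); im=cams.snapshot('wrist')[:,:,::-1]; pickle.dump(m,open('w4.pkl','wb'))
cv2.imwrite('pics/w4.png',im); print(s['tcp_pos'])
k=(im.max(2)<45).astype(np.uint8); k[330:]=0
for c in cv2.findContours(k,0,1)[0]:
    if cv2.contourArea(c)>500: print(cv2.boundingRect(c),cv2.contourArea(c))
```

```text
[0.49729677 0.33955014 0.10997254]
(246, 153, 153, 128) 13902.0
(172, 0, 189, 39) 6827.0
```

View pics/w4.png

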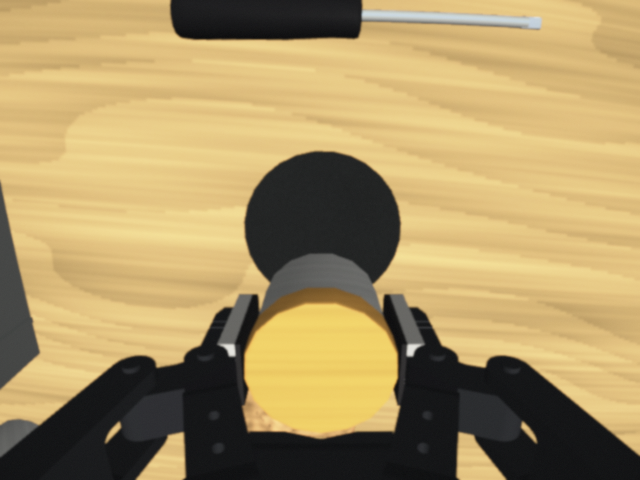

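The mat spans (245–400, 151 downwards), with the held tin covering its lower edge. I'll fit a circle to the free part of the mat's rim.

Run:
```python
from h import *
import pickle
m=pickle.load(open('w4.pkl','rb')); im=cv2.imread('pics/w4.png')
k=(im.max(2)<60).astype(np.uint8);k[:100]=0;k[260:]=0
c=max(cv2.findContours(k,0,1)[0],key=cv2.contourArea).reshape(-1,2).astype(float); c=c[c[:,1]<250]
P=plane(m,c,.005)*1000
A=np.c_[2*P,np.ones(len(P))]; x=np.linalg.lstsq(A,(P**2).sum(1),rcond=None)[0]; print(x[:2],np.sqrt(x[2]+x[0]**2+x[1]**2))
k=cv2.inRange(cv2.cvtColor(im,cv2.COLOR_BGR2HSV),(15,120,120),(30,255,255))
P=plane(m,[(245,366),(400,366),(322,288),(322,437)],.110-.0112+.049)*1000; print('lid',P)
```

```text
[495.0592597  340.73149192] 48.13162864916136
lid [[497.31711352 317.01360033]
 [493.34185002 363.59384914]
 [469.57872419 337.90339778]
 [522.54219024 342.51698382]]
```

Request:
move_arm(
  targets=[
    {"dx":-0.08,"dy":0.07,"dz":-0.5,"rx":0,"ry":0,"rz":0},
    {"dx":0,"dy":0,"dz":-0.8,"rx":0,"ry":0,"rz":0},
    {"dx":0,"dy":0,"dz":-0.9,"rx":0,"ry":0,"rz":0},
    {"dx":0,"dy":0,"dz":-0.8,"rx":0,"ry":0,"rz":0},
    {"dx":0,"dy":0,"dz":-0.5,"rx":0,"ry":0,"rz":0},
    {"dx":0,"dy":0,"dz":-0.3,"rx":0,"ry":0,"rz":0},
    {"dx":0,"dy":0,"dz":-0.12,"rx":0,"ry":0,"rz":0},
    {"dx":0,"dy":0,"dz":-0.04,"rx":0,"ry":0,"rz":0},
    {"dx":0,"dy":0,"dz":0,"rx":0,"ry":0,"rz":0},
    {"dx":0,"dy":0,"dz":0,"rx":0,"ry":0,"rz":0},
  ],
)

```text
t: 43.0
tcp_pos: [0.497, 0.3402, 0.0123]
tool_rot: [-0.041, 0.999, 0.0, 0.001]
force: [0.8, 0.5, -1.3]
finger_gap: 0.554
gripper_force: 31.3
```

Request:
move_arm(
  targets=[
    {"dx":0,"dy":0,"dz":-0.03,"rx":0,"ry":0,"rz":0},
    {"dx":0,"dy":0,"dz":0,"rx":0,"ry":0,"rz":0},
    {"dx":0,"dy":0,"dz":0,"rx":0,"ry":0,"rz":0},
    {"dx":0,"dy":0,"dz":0,"rx":0,"ry":0,"rz":0},
    {"dx":0,"dy":0,"dz":0,"rx":0,"ry":0,"rz":0},
    {"dx":0,"dy":0,"dz":0,"rx":0,"ry":0,"rz":0},
    {"dx":0,"dy":0,"dz":0,"rx":0,"ry":0,"rz":0},
    {"dx":0,"dy":0,"dz":0,"rx":0,"ry":0,"rz":0},
    {"dx":0,"dy":0,"dz":0,"rx":0,"ry":0,"rz":0},
    {"dx":0,"dy":0,"dz":0,"rx":0,"ry":0,"rz":0},
  ],
)

```text
t: 44.25
tcp_pos: [0.497, 0.3402, 0.0122]
tool_rot: [-0.041, 0.999, 0.0, 0.001]
force: [-0.8, -0.8, 4.6]
finger_gap: 0.555
gripper_force: 31.5
```

Request:
move_arm(
  targets=[
    {"dx":0,"dy":0,"dz":0,"rx":0,"ry":0,"rz":0},
    {"dx":0,"dy":0,"dz":0,"rx":0,"ry":0,"rz":0},
    {"dx":0,"dy":0,"dz":0,"rx":0,"ry":0,"rz":0},
    {"dx":0,"dy":0,"dz":0,"rx":0,"ry":0,"rz":0},
    {"dx":0,"dy":0,"dz":0,"rx":0,"ry":0,"rz":0},
    {"dx":0,"dy":0,"dz":0,"rx":0,"ry":0,"rz":0},
    {"dx":0,"dy":0,"dz":0.8,"rx":0,"ry":0,"rz":0},
    {"dx":0,"dy":0,"dz":1,"rx":0,"ry":0,"rz":0},
    {"dx":0,"dy":0,"dz":1,"rx":0,"ry":0,"rz":0},
    {"dx":0,"dy":0,"dz":1,"rx":0,"ry":0,"rz":0},
  ],
  claw=100,
)

```text
t: 45.5
tcp_pos: [0.4969, 0.3401, 0.1084]
tool_rot: [-0.041, 0.999, 0.0, 0.001]
force: [0.3, 0.5, 0.1]
finger_gap: 1.002
gripper_force: 0.0
```

Run:
```python
from h import *
m=cams.camera_model('wrist'); im=cams.snapshot('wrist')[:,:,::-1]
cv2.imwrite('pics/w5.png',im)
h=cv2.cvtColor(im,cv2.COLOR_BGR2HSV)
k=cv2.inRange(h,(18,140,120),(30,255,255)); k[:150]=0;k[330:]=0;k[:,:200]=0;k[:,440:]=0
k=cv2.morphologyEx(k,cv2.MORPH_OPEN,np.ones((5,5)))
for c in cv2.findContours(k,0,1)[0]:
  if cv2.contourArea(c)>800:
    P=(plane(m,c.reshape(-1,2).astype(float),.050)*1000).astype(np.float32); print(cv2.boundingRect(c),cv2.minEnclosingCircle(P))
k=(im.max(2)<60).astype(np.uint8);k[:110]=0;k[330:]=0
for c in cv2.findContours(k,0,1)[0]:
  if cv2.contourArea(c)>800:
    print(cv2.boundingRect(c),cv2.minEnclosingCircle((plane(m,c.reshape(-1,2).astype(float),.005)*1000).astype(np.float32)))
```

```text
(276, 215, 90, 86) ((496.87860107421875, 340.6141662597656), 24.320024490356445)
(244, 153, 155, 147) ((495.28094482421875, 340.805419921875), 48.881587982177734)
```

View pics/w5.png

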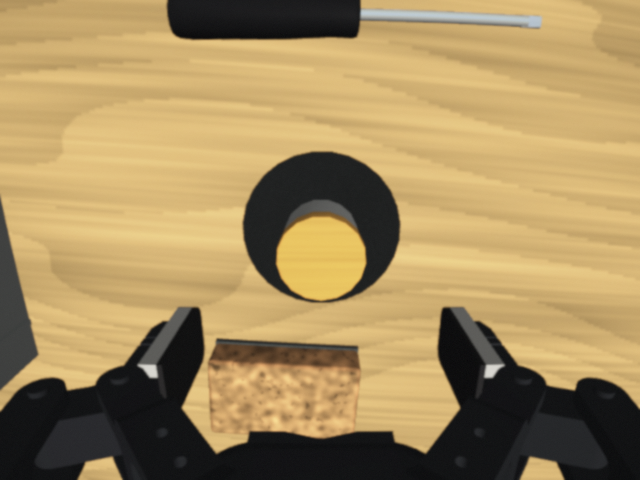

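The tin stands within 2 mm of the mat's centre (lid at (321,258), mat at (321,226)). Next I fetch the solvent can.

Request:
move_arm(
  targets=[
    {"dx":0,"dy":-0.5,"dz":1,"rx":0,"ry":0,"rz":0},
    {"dx":0.1,"dy":-1,"dz":1,"rx":0,"ry":0,"rz":0},
    {"dx":0.1,"dy":-1,"dz":0.9,"rx":0,"ry":0,"rz":0},
    {"dx":0.1,"dy":-1,"dz":0,"rx":0,"ry":0,"rz":0},
    {"dx":0.1,"dy":-1,"dz":0,"rx":0,"ry":0,"rz":0},
    {"dx":0.1,"dy":-1,"dz":0,"rx":0,"ry":0,"rz":0},
    {"dx":0.1,"dy":-1,"dz":0,"rx":0,"ry":0,"rz":0},
    {"dx":0.1,"dy":-1,"dz":0,"rx":0,"ry":0,"rz":0},
    {"dx":0.1,"dy":-1,"dz":0,"rx":0,"ry":0,"rz":0},
    {"dx":0.1,"dy":-1,"dz":0,"rx":0,"ry":0,"rz":0},
  ],
)

```text
t: 46.8
tcp_pos: [0.5193, 0.1017, 0.1794]
tool_rot: [-0.041, 0.999, -0.0, 0.001]
force: [-0.2, 0.6, 0.0]
finger_gap: 1.001
gripper_force: 0.0
```

Request:
move_arm(
  targets=[
    {"dx":0.12,"dy":-1,"dz":0,"rx":0,"ry":0,"rz":0},
    {"dx":0.12,"dy":-1,"dz":0,"rx":0,"ry":0,"rz":0},
    {"dx":0.12,"dy":-1,"dz":0,"rx":0,"ry":0,"rz":0},
    {"dx":0.12,"dy":-1,"dz":0,"rx":0,"ry":0,"rz":0},
    {"dx":0.12,"dy":-1,"dz":0,"rx":0,"ry":0,"rz":0},
    {"dx":0.12,"dy":-1,"dz":0,"rx":0,"ry":0,"rz":0},
    {"dx":0.12,"dy":-1,"dz":0,"rx":0,"ry":0,"rz":0},
    {"dx":0.12,"dy":-1,"dz":0,"rx":0,"ry":0,"rz":0},
    {"dx":0.12,"dy":-1,"dz":0,"rx":0,"ry":0,"rz":0},
    {"dx":0.12,"dy":-1,"dz":0,"rx":0,"ry":0,"rz":0},
  ],
)

```text
t: 48.05
tcp_pos: [0.5492, -0.1483, 0.1794]
tool_rot: [-0.041, 0.999, -0.0, 0.0]
force: [-0.8, -0.3, 0.4]
finger_gap: 1.0
gripper_force: 0.0
```

Request:
move_arm(
  targets=[
    {"dx":0.12,"dy":-1,"dz":0,"rx":0,"ry":0,"rz":0},
    {"dx":0.12,"dy":-1,"dz":0,"rx":0,"ry":0,"rz":0},
    {"dx":0.12,"dy":-1,"dz":0,"rx":0,"ry":0,"rz":0},
    {"dx":0.12,"dy":-1,"dz":0,"rx":0,"ry":0,"rz":0},
    {"dx":0.12,"dy":-1,"dz":0,"rx":0,"ry":0,"rz":0},
    {"dx":0.12,"dy":-1,"dz":0,"rx":0,"ry":0,"rz":0},
    {"dx":0.12,"dy":-1,"dz":0,"rx":0,"ry":0,"rz":0},
    {"dx":0.09,"dy":-0.53,"dz":0,"rx":0,"ry":0,"rz":0},
    {"dx":0,"dy":0,"dz":0,"rx":0,"ry":0,"rz":0},
    {"dx":0,"dy":0,"dz":0,"rx":0,"ry":0,"rz":0},
  ],
)

```text
t: 49.3
tcp_pos: [0.5722, -0.3349, 0.1784]
tool_rot: [-0.041, 0.999, 0.001, -0.0]
force: [-1.0, 0.8, 0.2]
finger_gap: 0.998
gripper_force: 0.0
```

Request:
move_arm(
  targets=[
    {"dx":0,"dy":0,"dz":-0.6,"rx":0,"ry":0,"rz":0},
    {"dx":0,"dy":0,"dz":-1,"rx":0,"ry":0,"rz":0},
    {"dx":0,"dy":0,"dz":-1,"rx":0,"ry":0,"rz":0},
    {"dx":0,"dy":0,"dz":-0.8,"rx":0,"ry":0,"rz":0},
    {"dx":0,"dy":0,"dz":-0.3,"rx":0,"ry":0,"rz":0},
    {"dx":0,"dy":0,"dz":-0.1,"rx":0,"ry":0,"rz":0},
    {"dx":0,"dy":0,"dz":0,"rx":0,"ry":0,"rz":0},
    {"dx":0,"dy":0,"dz":0,"rx":0,"ry":0,"rz":0},
    {"dx":0,"dy":0,"dz":0,"rx":0,"ry":0,"rz":0},
    {"dx":0,"dy":0,"dz":0,"rx":0,"ry":0,"rz":0},
  ],
)

```text
t: 50.55
tcp_pos: [0.5726, -0.336, 0.084]
tool_rot: [-0.041, 0.999, -0.0, 0.0]
force: [-0.6, -1.0, 0.0]
finger_gap: 0.999
gripper_force: 0.0
```

Request:
move_arm(
  targets=[
    {"dx":0,"dy":0,"dz":0,"rx":0,"ry":0,"rz":0},
    {"dx":0,"dy":0,"dz":0,"rx":0,"ry":0,"rz":0},
    {"dx":0,"dy":0,"dz":0,"rx":0,"ry":0,"rz":0},
    {"dx":0,"dy":0,"dz":0,"rx":0,"ry":0,"rz":0},
    {"dx":0,"dy":0,"dz":0,"rx":0,"ry":0,"rz":0},
    {"dx":0,"dy":0,"dz":0,"rx":0,"ry":0,"rz":0},
    {"dx":0,"dy":0,"dz":0,"rx":0,"ry":0,"rz":0},
    {"dx":0,"dy":0,"dz":0,"rx":0,"ry":0,"rz":0},
    {"dx":0,"dy":0,"dz":0,"rx":0,"ry":0,"rz":0},
    {"dx":0,"dy":0,"dz":0,"rx":0,"ry":0,"rz":0},
  ],
  claw=0,
  newtons=50,
)

```text
t: 51.8
tcp_pos: [0.5726, -0.3358, 0.0838]
tool_rot: [-0.041, 0.999, -0.0, 0.0]
force: [-0.1, 1.3, 5.2]
finger_gap: 0.72
gripper_force: 55.7
```

Request:
move_arm(
  targets=[
    {"dx":0,"dy":0,"dz":0.4,"rx":0,"ry":0,"rz":0},
    {"dx":0,"dy":0,"dz":0.8,"rx":0,"ry":0,"rz":0},
    {"dx":0,"dy":0,"dz":1,"rx":0,"ry":0,"rz":0},
    {"dx":0,"dy":0,"dz":1,"rx":0,"ry":0,"rz":0},
    {"dx":0,"dy":0,"dz":0.8,"rx":0,"ry":0,"rz":0},
    {"dx":0.11,"dy":0.5,"dz":0,"rx":0,"ry":0,"rz":0},
    {"dx":0,"dy":1,"dz":0,"rx":0,"ry":0,"rz":0},
    {"dx":0,"dy":1,"dz":0,"rx":0,"ry":0,"rz":0},
    {"dx":0,"dy":1,"dz":0,"rx":0,"ry":0,"rz":0},
    {"dx":0,"dy":1,"dz":0,"rx":0,"ry":0,"rz":0},
  ],
)

```text
t: 53.05
tcp_pos: [0.575, -0.2208, 0.1832]
tool_rot: [-0.042, 0.999, 0.0, -0.0]
force: [0.0, -0.6, -2.8]
finger_gap: 0.725
gripper_force: 55.5
```

Request:
move_arm(
  targets=[
    {"dx":0,"dy":1,"dz":0,"rx":0,"ry":0,"rz":0},
    {"dx":0,"dy":1,"dz":0,"rx":0,"ry":0,"rz":0},
    {"dx":0,"dy":1,"dz":0,"rx":0,"ry":0,"rz":0},
    {"dx":0,"dy":1,"dz":0,"rx":0,"ry":0,"rz":0},
    {"dx":0,"dy":1,"dz":0,"rx":0,"ry":0,"rz":0},
    {"dx":0,"dy":1,"dz":0,"rx":0,"ry":0,"rz":0},
    {"dx":0,"dy":1,"dz":0,"rx":0,"ry":0,"rz":0},
    {"dx":0,"dy":1,"dz":0,"rx":0,"ry":0,"rz":0},
    {"dx":0,"dy":1,"dz":0,"rx":0,"ry":0,"rz":0},
    {"dx":0,"dy":1,"dz":0,"rx":0,"ry":0,"rz":0},
  ],
)

```text
t: 54.3
tcp_pos: [0.575, 0.0283, 0.1837]
tool_rot: [-0.041, 0.999, -0.0, 0.0]
force: [0.1, 0.2, -3.0]
finger_gap: 0.717
gripper_force: 55.5
```

Request:
move_arm(
  targets=[
    {"dx":0,"dy":1,"dz":0,"rx":0,"ry":0,"rz":0},
    {"dx":0,"dy":0.58,"dz":0,"rx":0,"ry":0,"rz":0},
    {"dx":0,"dy":0,"dz":0,"rx":0,"ry":0,"rz":0},
    {"dx":0,"dy":0,"dz":-0.5,"rx":0,"ry":0,"rz":0},
    {"dx":0,"dy":0,"dz":-0.9,"rx":0,"ry":0,"rz":0},
    {"dx":0,"dy":0,"dz":-0.9,"rx":0,"ry":0,"rz":0},
    {"dx":0,"dy":0,"dz":-0.9,"rx":0,"ry":0,"rz":0},
    {"dx":0,"dy":0,"dz":-0.4,"rx":0,"ry":0,"rz":0},
    {"dx":0,"dy":0,"dz":-0.2,"rx":0,"ry":0,"rz":0},
    {"dx":0,"dy":0,"dz":-0.1,"rx":0,"ry":0,"rz":0},
  ],
)

```text
t: 55.55
tcp_pos: [0.5757, 0.0659, 0.0862]
tool_rot: [-0.041, 0.999, -0.0, 0.0]
force: [-0.4, -0.0, -2.4]
finger_gap: 0.722
gripper_force: 55.4
```

Request:
move_arm(
  targets=[
    {"dx":0,"dy":0,"dz":-0.08,"rx":0,"ry":0,"rz":0},
    {"dx":0,"dy":0,"dz":0,"rx":0,"ry":0,"rz":0},
    {"dx":0,"dy":0,"dz":0,"rx":0,"ry":0,"rz":0},
    {"dx":0,"dy":0,"dz":0,"rx":0,"ry":0,"rz":0},
    {"dx":0,"dy":0,"dz":0,"rx":0,"ry":0,"rz":0},
    {"dx":0,"dy":0,"dz":0,"rx":0,"ry":0,"rz":0},
    {"dx":0,"dy":0,"dz":0,"rx":0,"ry":0,"rz":0},
    {"dx":0,"dy":0,"dz":0,"rx":0,"ry":0,"rz":0},
    {"dx":0,"dy":0,"dz":0,"rx":0,"ry":0,"rz":0},
    {"dx":0,"dy":0,"dz":0,"rx":0,"ry":0,"rz":0},
  ],
)

```text
t: 56.8
tcp_pos: [0.5752, 0.0662, 0.084]
tool_rot: [-0.041, 0.999, -0.0, -0.0]
force: [-0.6, 0.5, -3.3]
finger_gap: 0.718
gripper_force: 55.4
```

Request:
move_arm(
  targets=[
    {"dx":0,"dy":0,"dz":-0.03,"rx":0,"ry":0,"rz":0},
    {"dx":0,"dy":0,"dz":0,"rx":0,"ry":0,"rz":0},
    {"dx":0,"dy":0,"dz":0,"rx":0,"ry":0,"rz":0},
    {"dx":0,"dy":0,"dz":0,"rx":0,"ry":0,"rz":0},
    {"dx":0,"dy":0,"dz":0,"rx":0,"ry":0,"rz":0},
    {"dx":0,"dy":0,"dz":0,"rx":0,"ry":0,"rz":0},
    {"dx":0,"dy":0,"dz":0,"rx":0,"ry":0,"rz":0},
    {"dx":0,"dy":0,"dz":0,"rx":0,"ry":0,"rz":0},
    {"dx":0,"dy":0,"dz":0,"rx":0,"ry":0,"rz":0},
    {"dx":0,"dy":0,"dz":0,"rx":0,"ry":0,"rz":0},
  ],
)

```text
t: 58.05
tcp_pos: [0.5753, 0.0662, 0.0838]
tool_rot: [-0.041, 0.999, -0.0, 0.0]
force: [-2.8, 1.0, 5.8]
finger_gap: 0.722
gripper_force: 56.3
```

Request:
move_arm(
  targets=[
    {"dx":0,"dy":0,"dz":0,"rx":0,"ry":0,"rz":0},
    {"dx":0,"dy":0,"dz":0,"rx":0,"ry":0,"rz":0},
    {"dx":0,"dy":0,"dz":0,"rx":0,"ry":0,"rz":0},
    {"dx":0,"dy":0,"dz":0,"rx":0,"ry":0,"rz":0},
    {"dx":0,"dy":0,"dz":0,"rx":0,"ry":0,"rz":0},
    {"dx":0,"dy":0,"dz":0,"rx":0,"ry":0,"rz":0},
    {"dx":0,"dy":0,"dz":0.8,"rx":0,"ry":0,"rz":0},
    {"dx":0,"dy":0,"dz":1,"rx":0,"ry":0,"rz":0},
    {"dx":0,"dy":0,"dz":1,"rx":0,"ry":0,"rz":0},
    {"dx":0,"dy":0,"dz":1,"rx":0,"ry":0,"rz":0},
  ],
  claw=100,
)

```text
t: 59.3
tcp_pos: [0.575, 0.0662, 0.1791]
tool_rot: [-0.041, 0.999, 0.0, -0.0]
force: [0.1, -0.3, 1.1]
finger_gap: 1.0
gripper_force: 0.0
```

Request:
move_arm(
  targets=[
    {"dx":-0.22,"dy":-0.95,"dz":0,"rx":0,"ry":0,"rz":0},
    {"dx":-0.22,"dy":-0.95,"dz":0,"rx":0,"ry":0,"rz":0},
    {"dx":-0.22,"dy":-0.95,"dz":0,"rx":0,"ry":0,"rz":0},
    {"dx":-0.22,"dy":-0.95,"dz":0,"rx":0,"ry":0,"rz":0},
    {"dx":-0.22,"dy":-0.95,"dz":0,"rx":0,"ry":0,"rz":0},
    {"dx":-0.22,"dy":-0.95,"dz":0,"rx":0,"ry":0,"rz":0},
    {"dx":-0.22,"dy":-0.95,"dz":0,"rx":0,"ry":0,"rz":0},
    {"dx":-0.22,"dy":-0.95,"dz":0,"rx":0,"ry":0,"rz":0},
    {"dx":-0.22,"dy":-0.95,"dz":0,"rx":0,"ry":0,"rz":0},
    {"dx":-0.22,"dy":-0.95,"dz":0,"rx":0,"ry":0,"rz":0},
  ],
)

```text
t: 60.55
tcp_pos: [0.5199, -0.172, 0.1784]
tool_rot: [-0.041, 0.999, -0.0, 0.0]
force: [-0.2, 0.8, -0.1]
finger_gap: 1.0
gripper_force: 0.0
```

Request:
move_arm(
  targets=[
    {"dx":-0.22,"dy":-0.95,"dz":0,"rx":0,"ry":0,"rz":0},
    {"dx":-0.22,"dy":-0.95,"dz":0,"rx":0,"ry":0,"rz":0},
    {"dx":-0.22,"dy":-0.95,"dz":0,"rx":0,"ry":0,"rz":0},
    {"dx":-0.22,"dy":-0.95,"dz":0,"rx":0,"ry":0,"rz":0},
    {"dx":-0.22,"dy":-0.95,"dz":0,"rx":0,"ry":0,"rz":0},
    {"dx":-0.22,"dy":-0.95,"dz":0,"rx":0,"ry":0,"rz":0},
    {"dx":-0.2,"dy":-0.6,"dz":0,"rx":0,"ry":0,"rz":0},
    {"dx":0,"dy":-0.42,"dz":0,"rx":0,"ry":0,"rz":0},
    {"dx":0,"dy":0,"dz":0,"rx":0,"ry":0,"rz":0},
    {"dx":0,"dy":0,"dz":0,"rx":0,"ry":0,"rz":0},
  ],
)

```text
t: 61.8
tcp_pos: [0.4822, -0.3385, 0.1782]
tool_rot: [-0.042, 0.999, 0.0, -0.0]
force: [1.1, 0.4, 0.4]
finger_gap: 1.001
gripper_force: 0.0
```

Request:
move_arm(
  targets=[
    {"dx":0,"dy":0,"dz":-0.6,"rx":0,"ry":0,"rz":0},
    {"dx":0,"dy":0,"dz":-1,"rx":0,"ry":0,"rz":0},
    {"dx":0,"dy":0,"dz":-1,"rx":0,"ry":0,"rz":0},
    {"dx":0,"dy":0,"dz":-0.8,"rx":0,"ry":0,"rz":0},
    {"dx":0,"dy":0,"dz":-0.3,"rx":0,"ry":0,"rz":0},
    {"dx":0,"dy":0,"dz":-0.08,"rx":0,"ry":0,"rz":0},
    {"dx":0,"dy":0,"dz":0,"rx":0,"ry":0,"rz":0},
    {"dx":0,"dy":0,"dz":0,"rx":0,"ry":0,"rz":0},
    {"dx":0,"dy":0,"dz":0,"rx":0,"ry":0,"rz":0},
    {"dx":0,"dy":0,"dz":0,"rx":0,"ry":0,"rz":0},
  ],
)

```text
t: 63.05
tcp_pos: [0.4823, -0.3394, 0.0842]
tool_rot: [-0.041, 0.999, -0.0, 0.0]
force: [0.1, -0.9, 0.3]
finger_gap: 1.003
gripper_force: 0.0
```

Request:
move_arm(
  targets=[
    {"dx":0,"dy":0,"dz":0,"rx":0,"ry":0,"rz":0},
    {"dx":0,"dy":0,"dz":0,"rx":0,"ry":0,"rz":0},
    {"dx":0,"dy":0,"dz":0,"rx":0,"ry":0,"rz":0},
    {"dx":0,"dy":0,"dz":0,"rx":0,"ry":0,"rz":0},
    {"dx":0,"dy":0,"dz":0,"rx":0,"ry":0,"rz":0},
    {"dx":0,"dy":0,"dz":0,"rx":0,"ry":0,"rz":0},
    {"dx":0,"dy":0,"dz":0,"rx":0,"ry":0,"rz":0},
    {"dx":0,"dy":0,"dz":0,"rx":0,"ry":0,"rz":0},
    {"dx":0,"dy":0,"dz":0,"rx":0,"ry":0,"rz":0},
    {"dx":0,"dy":0,"dz":0,"rx":0,"ry":0,"rz":0},
  ],
  claw=0,
  newtons=40,
)

```text
t: 64.3
tcp_pos: [0.4823, -0.3396, 0.0842]
tool_rot: [-0.041, 0.999, -0.0, 0.0]
force: [-1.5, 0.6, 5.7]
finger_gap: 0.688
gripper_force: 43.4
```

Request:
move_arm(
  targets=[
    {"dx":0,"dy":0,"dz":0.4,"rx":0,"ry":0,"rz":0},
    {"dx":0,"dy":0,"dz":0.8,"rx":0,"ry":0,"rz":0},
    {"dx":0,"dy":0,"dz":1,"rx":0,"ry":0,"rz":0},
    {"dx":0,"dy":0,"dz":1,"rx":0,"ry":0,"rz":0},
    {"dx":0,"dy":0,"dz":0.8,"rx":0,"ry":0,"rz":0},
    {"dx":0.17,"dy":0.5,"dz":0,"rx":0,"ry":0,"rz":0},
    {"dx":0.36,"dy":1,"dz":0,"rx":0,"ry":0,"rz":0},
    {"dx":0.36,"dy":1,"dz":0,"rx":0,"ry":0,"rz":0},
    {"dx":0.36,"dy":1,"dz":0,"rx":0,"ry":0,"rz":0},
    {"dx":0.36,"dy":1,"dz":0,"rx":0,"ry":0,"rz":0},
  ],
)

```text
t: 65.55
tcp_pos: [0.5216, -0.2241, 0.182]
tool_rot: [-0.041, 0.999, 0.001, -0.002]
force: [-1.0, -0.7, -3.5]
finger_gap: 0.685
gripper_force: 44.1
```

Request:
move_arm(
  targets=[
    {"dx":0.36,"dy":1,"dz":0,"rx":0,"ry":0,"rz":0},
    {"dx":0.36,"dy":1,"dz":0,"rx":0,"ry":0,"rz":0},
    {"dx":0.36,"dy":1,"dz":0,"rx":0,"ry":0,"rz":0},
    {"dx":0.36,"dy":1,"dz":0,"rx":0,"ry":0,"rz":0},
    {"dx":0.36,"dy":1,"dz":0,"rx":0,"ry":0,"rz":0},
    {"dx":0.36,"dy":1,"dz":0,"rx":0,"ry":0,"rz":0},
    {"dx":0.3,"dy":0.5,"dz":0,"rx":0,"ry":0,"rz":0},
    {"dx":0.09,"dy":0.3,"dz":0,"rx":0,"ry":0,"rz":0},
    {"dx":0,"dy":0,"dz":0,"rx":0,"ry":0,"rz":0},
    {"dx":0,"dy":0,"dz":0,"rx":0,"ry":0,"rz":0},
  ],
)

```text
t: 66.8
tcp_pos: [0.5859, -0.0575, 0.1837]
tool_rot: [-0.041, 0.999, -0.0, -0.0]
force: [-0.3, 0.1, -3.4]
finger_gap: 0.689
gripper_force: 44.2
```

Request:
move_arm(
  targets=[
    {"dx":0,"dy":0,"dz":-0.5,"rx":0,"ry":0,"rz":0},
    {"dx":0,"dy":0,"dz":-0.9,"rx":0,"ry":0,"rz":0},
    {"dx":0,"dy":0,"dz":-0.9,"rx":0,"ry":0,"rz":0},
    {"dx":0,"dy":0,"dz":-0.8,"rx":0,"ry":0,"rz":0},
    {"dx":0,"dy":0,"dz":-0.5,"rx":0,"ry":0,"rz":0},
    {"dx":0,"dy":0,"dz":-0.25,"rx":0,"ry":0,"rz":0},
    {"dx":0,"dy":0,"dz":-0.1,"rx":0,"ry":0,"rz":0},
    {"dx":0,"dy":0,"dz":-0.05,"rx":0,"ry":0,"rz":0},
    {"dx":0,"dy":0,"dz":0,"rx":0,"ry":0,"rz":0},
    {"dx":0,"dy":0,"dz":0,"rx":0,"ry":0,"rz":0},
  ],
)

```text
t: 68.05
tcp_pos: [0.5865, -0.0568, 0.0843]
tool_rot: [-0.041, 0.999, -0.0, 0.0]
force: [0.3, 0.9, -1.8]
finger_gap: 0.689
gripper_force: 44.2
```

Request:
move_arm(
  targets=[
    {"dx":0,"dy":0,"dz":-0.01,"rx":0,"ry":0,"rz":0},
    {"dx":0,"dy":0,"dz":0,"rx":0,"ry":0,"rz":0},
    {"dx":0,"dy":0,"dz":0,"rx":0,"ry":0,"rz":0},
    {"dx":0,"dy":0,"dz":0,"rx":0,"ry":0,"rz":0},
    {"dx":0,"dy":0,"dz":0,"rx":0,"ry":0,"rz":0},
    {"dx":0,"dy":0,"dz":0,"rx":0,"ry":0,"rz":0},
    {"dx":0,"dy":0,"dz":0.8,"rx":0,"ry":0,"rz":0},
    {"dx":0,"dy":0,"dz":1,"rx":0,"ry":0,"rz":0},
    {"dx":0,"dy":0,"dz":1,"rx":0,"ry":0,"rz":0},
    {"dx":0,"dy":0,"dz":1,"rx":0,"ry":0,"rz":0},
  ],
  claw=100,
)

```text
t: 69.3
tcp_pos: [0.586, -0.0568, 0.1793]
tool_rot: [-0.041, 0.999, 0.0, -0.0]
force: [-0.1, 0.1, -0.1]
finger_gap: 0.998
gripper_force: 0.0
```

Request:
move_arm(
  targets=[
    {"dx":-0.64,"dy":-0.95,"dz":0,"rx":0,"ry":0,"rz":0},
    {"dx":-0.64,"dy":-0.95,"dz":0,"rx":0,"ry":0,"rz":0},
    {"dx":-0.64,"dy":-0.95,"dz":0,"rx":0,"ry":0,"rz":0},
    {"dx":-0.64,"dy":-0.95,"dz":0,"rx":0,"ry":0,"rz":0},
    {"dx":-0.64,"dy":-0.95,"dz":0,"rx":0,"ry":0,"rz":0},
    {"dx":-0.64,"dy":-0.95,"dz":0,"rx":0,"ry":0,"rz":0},
    {"dx":-0.64,"dy":-0.95,"dz":0,"rx":0,"ry":0,"rz":0},
    {"dx":-0.64,"dy":-0.95,"dz":0,"rx":0,"ry":0,"rz":0},
    {"dx":-0.64,"dy":-0.95,"dz":0,"rx":0,"ry":0,"rz":0},
    {"dx":-0.64,"dy":-0.95,"dz":0,"rx":0,"ry":0,"rz":0},
  ],
)

```text
t: 70.55
tcp_pos: [0.4256, -0.295, 0.1786]
tool_rot: [-0.041, 0.999, -0.0, 0.0]
force: [0.2, 0.0, 1.3]
finger_gap: 0.998
gripper_force: 0.0
```

Request:
move_arm(
  targets=[
    {"dx":-0.66,"dy":-0.96,"dz":0,"rx":0,"ry":0,"rz":0},
    {"dx":-0.66,"dy":-0.96,"dz":0,"rx":0,"ry":0,"rz":0},
    {"dx":0,"dy":0,"dz":0,"rx":0,"ry":0,"rz":0},
    {"dx":0,"dy":0,"dz":0,"rx":0,"ry":0,"rz":0},
    {"dx":0,"dy":0,"dz":0,"rx":0,"ry":0,"rz":0},
    {"dx":0,"dy":0,"dz":0,"rx":0,"ry":0,"rz":0},
    {"dx":0,"dy":0,"dz":0,"rx":0,"ry":0,"rz":0},
    {"dx":0,"dy":0,"dz":0,"rx":0,"ry":0,"rz":0},
    {"dx":0,"dy":0,"dz":0,"rx":0,"ry":0,"rz":0},
    {"dx":0,"dy":0,"dz":0,"rx":0,"ry":0,"rz":0},
  ],
)

```text
t: 71.8
tcp_pos: [0.3932, -0.3423, 0.1786]
tool_rot: [-0.041, 0.999, -0.0, 0.0]
force: [-0.3, 0.0, -0.5]
finger_gap: 1.001
gripper_force: 0.0
```

Request:
move_arm(
  targets=[
    {"dx":0,"dy":0,"dz":-0.6,"rx":0,"ry":0,"rz":0},
    {"dx":0,"dy":0,"dz":-1,"rx":0,"ry":0,"rz":0},
    {"dx":0,"dy":0,"dz":-1,"rx":0,"ry":0,"rz":0},
    {"dx":0,"dy":0,"dz":-0.6,"rx":0,"ry":0,"rz":0},
    {"dx":0,"dy":0,"dz":-0.3,"rx":0,"ry":0,"rz":0},
    {"dx":0,"dy":0,"dz":-0.07,"rx":0,"ry":0,"rz":0},
    {"dx":0,"dy":0,"dz":0,"rx":0,"ry":0,"rz":0},
    {"dx":0,"dy":0,"dz":0,"rx":0,"ry":0,"rz":0},
    {"dx":0,"dy":0,"dz":0,"rx":0,"ry":0,"rz":0},
    {"dx":0,"dy":0,"dz":0,"rx":0,"ry":0,"rz":0},
  ],
)

```text
t: 73.05
tcp_pos: [0.3933, -0.3424, 0.0896]
tool_rot: [-0.041, 0.999, -0.0, 0.0]
force: [0.2, 0.3, 0.4]
finger_gap: 1.0
gripper_force: 0.0
```

Request:
move_arm(
  targets=[
    {"dx":0,"dy":0,"dz":0,"rx":0,"ry":0,"rz":0},
    {"dx":0,"dy":0,"dz":0,"rx":0,"ry":0,"rz":0},
    {"dx":0,"dy":0,"dz":0,"rx":0,"ry":0,"rz":0},
    {"dx":0,"dy":0,"dz":0,"rx":0,"ry":0,"rz":0},
    {"dx":0,"dy":0,"dz":0,"rx":0,"ry":0,"rz":0},
    {"dx":0,"dy":0,"dz":0,"rx":0,"ry":0,"rz":0},
    {"dx":0,"dy":0,"dz":0,"rx":0,"ry":0,"rz":0},
    {"dx":0,"dy":0,"dz":0,"rx":0,"ry":0,"rz":0},
    {"dx":0,"dy":0,"dz":0,"rx":0,"ry":0,"rz":0},
    {"dx":0,"dy":0,"dz":0,"rx":0,"ry":0,"rz":0},
  ],
  claw=0,
  newtons=40,
)

```text
t: 74.3
tcp_pos: [0.3933, -0.3425, 0.0896]
tool_rot: [-0.041, 0.999, -0.0, 0.0]
force: [-0.5, -0.5, 4.8]
finger_gap: 0.658
gripper_force: 42.4
```

Request:
move_arm(
  targets=[
    {"dx":0,"dy":0,"dz":0.4,"rx":0,"ry":0,"rz":0},
    {"dx":0,"dy":0,"dz":0.8,"rx":0,"ry":0,"rz":0},
    {"dx":0,"dy":0,"dz":1,"rx":0,"ry":0,"rz":0},
    {"dx":0,"dy":0,"dz":1,"rx":0,"ry":0,"rz":0},
    {"dx":0,"dy":0,"dz":0.8,"rx":0,"ry":0,"rz":0},
    {"dx":0.19,"dy":0.5,"dz":0,"rx":0,"ry":0,"rz":0},
    {"dx":0.38,"dy":1,"dz":0,"rx":0,"ry":0,"rz":0},
    {"dx":0.38,"dy":1,"dz":0,"rx":0,"ry":0,"rz":0},
    {"dx":0.38,"dy":1,"dz":0,"rx":0,"ry":0,"rz":0},
    {"dx":0.38,"dy":1,"dz":0,"rx":0,"ry":0,"rz":0},
  ],
)

```text
t: 75.55
tcp_pos: [0.4352, -0.2272, 0.1878]
tool_rot: [-0.041, 0.999, 0.001, -0.001]
force: [0.2, -0.3, -3.6]
finger_gap: 0.652
gripper_force: 43.5
```

Request:
move_arm(
  targets=[
    {"dx":0.38,"dy":1,"dz":0,"rx":0,"ry":0,"rz":0},
    {"dx":0.38,"dy":1,"dz":0,"rx":0,"ry":0,"rz":0},
    {"dx":0.38,"dy":1,"dz":0,"rx":0,"ry":0,"rz":0},
    {"dx":0.38,"dy":1,"dz":0,"rx":0,"ry":0,"rz":0},
    {"dx":0.38,"dy":1,"dz":0,"rx":0,"ry":0,"rz":0},
    {"dx":0.38,"dy":1,"dz":0,"rx":0,"ry":0,"rz":0},
    {"dx":0.38,"dy":1,"dz":0,"rx":0,"ry":0,"rz":0},
    {"dx":0.38,"dy":1,"dz":0,"rx":0,"ry":0,"rz":0},
    {"dx":0.29,"dy":0.7,"dz":0,"rx":0,"ry":0,"rz":0},
    {"dx":0.1,"dy":0.46,"dz":0,"rx":0,"ry":0,"rz":0},
  ],
)

```text
t: 76.8
tcp_pos: [0.5213, 0.0005, 0.1885]
tool_rot: [-0.042, 0.999, 0.0, -0.001]
force: [-0.2, -0.0, -2.8]
finger_gap: 0.649
gripper_force: 43.5
```

Request:
move_arm(
  targets=[
    {"dx":0,"dy":0,"dz":0,"rx":0,"ry":0,"rz":0},
    {"dx":0,"dy":0,"dz":-0.5,"rx":0,"ry":0,"rz":0},
    {"dx":0,"dy":0,"dz":-0.9,"rx":0,"ry":0,"rz":0},
    {"dx":0,"dy":0,"dz":-0.9,"rx":0,"ry":0,"rz":0},
    {"dx":0,"dy":0,"dz":-0.8,"rx":0,"ry":0,"rz":0},
    {"dx":0,"dy":0,"dz":-0.5,"rx":0,"ry":0,"rz":0},
    {"dx":0,"dy":0,"dz":-0.25,"rx":0,"ry":0,"rz":0},
    {"dx":0,"dy":0,"dz":-0.1,"rx":0,"ry":0,"rz":0},
    {"dx":0,"dy":0,"dz":-0.05,"rx":0,"ry":0,"rz":0},
    {"dx":0,"dy":0,"dz":0,"rx":0,"ry":0,"rz":0},
  ],
)

```text
t: 78.05
tcp_pos: [0.5221, -0.0009, 0.0898]
tool_rot: [-0.041, 0.999, -0.0, 0.001]
force: [0.3, 0.1, -2.9]
finger_gap: 0.657
gripper_force: 43.5
```

Now I lower the last fraction of a millimetre, release, rise and back off clear so the cameras can check.

Request:
move_arm(
  targets=[
    {"dx":0,"dy":0,"dz":-0.02,"rx":0,"ry":0,"rz":0},
    {"dx":0,"dy":0,"dz":0,"rx":0,"ry":0,"rz":0},
    {"dx":0,"dy":0,"dz":0,"rx":0,"ry":0,"rz":0},
    {"dx":0,"dy":0,"dz":0,"rx":0,"ry":0,"rz":0},
    {"dx":0,"dy":0,"dz":0,"rx":0,"ry":0,"rz":0},
    {"dx":0,"dy":0,"dz":0,"rx":0,"ry":0,"rz":0},
    {"dx":0,"dy":0,"dz":0,"rx":0,"ry":0,"rz":0},
    {"dx":0,"dy":0,"dz":0,"rx":0,"ry":0,"rz":0},
    {"dx":0,"dy":0,"dz":0,"rx":0,"ry":0,"rz":0},
    {"dx":0,"dy":0,"dz":0,"rx":0,"ry":0,"rz":0},
  ],
)

```text
t: 79.3
tcp_pos: [0.5222, -0.0009, 0.0896]
tool_rot: [-0.041, 0.999, -0.0, 0.001]
force: [-0.6, 0.1, 5.9]
finger_gap: 0.656
gripper_force: 44.3
```

Request:
move_arm(
  targets=[
    {"dx":0,"dy":0,"dz":0,"rx":0,"ry":0,"rz":0},
    {"dx":0,"dy":0,"dz":0,"rx":0,"ry":0,"rz":0},
    {"dx":0,"dy":0,"dz":0,"rx":0,"ry":0,"rz":0},
    {"dx":0,"dy":0,"dz":0,"rx":0,"ry":0,"rz":0},
    {"dx":0,"dy":0,"dz":0,"rx":0,"ry":0,"rz":0},
    {"dx":0,"dy":0,"dz":0,"rx":0,"ry":0,"rz":0},
    {"dx":0,"dy":0,"dz":0.8,"rx":0,"ry":0,"rz":0},
    {"dx":0,"dy":0,"dz":1,"rx":0,"ry":0,"rz":0},
    {"dx":0,"dy":0,"dz":1,"rx":0,"ry":0,"rz":0},
    {"dx":0,"dy":0,"dz":1,"rx":0,"ry":0,"rz":0},
  ],
  claw=100,
)

```text
t: 80.55
tcp_pos: [0.5215, -0.0008, 0.1845]
tool_rot: [-0.041, 0.999, 0.0, -0.0]
force: [0.7, -0.6, -0.7]
finger_gap: 0.997
gripper_force: 0.0
```

Request:
move_arm(
  targets=[
    {"dx":0,"dy":0,"dz":1,"rx":0,"ry":0,"rz":0},
    {"dx":0,"dy":0,"dz":1,"rx":0,"ry":0,"rz":0},
    {"dx":-0.3,"dy":-1,"dz":0,"rx":0,"ry":0,"rz":0},
    {"dx":-0.3,"dy":-1,"dz":0,"rx":0,"ry":0,"rz":0},
    {"dx":-0.3,"dy":-1,"dz":0,"rx":0,"ry":0,"rz":0},
    {"dx":-0.3,"dy":-1,"dz":0,"rx":0,"ry":0,"rz":0},
    {"dx":-0.3,"dy":-1,"dz":0,"rx":0,"ry":0,"rz":0},
    {"dx":-0.3,"dy":-1,"dz":0,"rx":0,"ry":0,"rz":0},
    {"dx":-0.3,"dy":-1,"dz":0,"rx":0,"ry":0,"rz":0},
    {"dx":-0.3,"dy":-1,"dz":0,"rx":0,"ry":0,"rz":0},
  ],
)

```text
t: 81.8
tcp_pos: [0.4612, -0.2015, 0.2338]
tool_rot: [-0.041, 0.999, 0.0, -0.0]
force: [0.4, -0.1, -0.3]
finger_gap: 1.004
gripper_force: 0.0
```

Request:
move_arm(
  targets=[
    {"dx":-0.3,"dy":-1,"dz":0,"rx":0,"ry":0,"rz":0},
    {"dx":-0.3,"dy":-1,"dz":0,"rx":0,"ry":0,"rz":0},
    {"dx":-0.3,"dy":-1,"dz":0,"rx":0,"ry":0,"rz":0},
    {"dx":-0.3,"dy":-1,"dz":0,"rx":0,"ry":0,"rz":0},
    {"dx":-0.3,"dy":-1,"dz":0,"rx":0,"ry":0,"rz":0},
    {"dx":-0.3,"dy":-1,"dz":0,"rx":0,"ry":0,"rz":0},
    {"dx":0,"dy":0,"dz":0,"rx":0,"ry":0,"rz":0},
    {"dx":0,"dy":0,"dz":0,"rx":0,"ry":0,"rz":0},
    {"dx":0,"dy":0,"dz":0,"rx":0,"ry":0,"rz":0},
    {"dx":0,"dy":0,"dz":0,"rx":0,"ry":0,"rz":0},
  ],
)

```text
t: 83.05
tcp_pos: [0.4169, -0.3499, 0.2339]
tool_rot: [-0.042, 0.999, 0.0, -0.0]
force: [-0.8, -0.5, 0.2]
finger_gap: 1.0
gripper_force: 0.0
```

Run:
```python
from h import *
t=cams.snapshot('top')[:,:,::-1]; cv2.imwrite('pics/t9.png',t)
t0=cv2.imread('pics/top0.png')
f=lambda i:cv2.resize(i[165:315,225:425],(400,300),interpolation=cv2.INTER_CUBIC)
cv2.imwrite('pics/cmp.png',np.vstack([np.hstack([f(t0),f(t)]),np.hstack([cv2.resize(t,(400,300)),cv2.resize(cams.snapshot('scene')[:,:,::-1],(400,300))])]))
```

```text
(no output)
```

View pics/cmp.png

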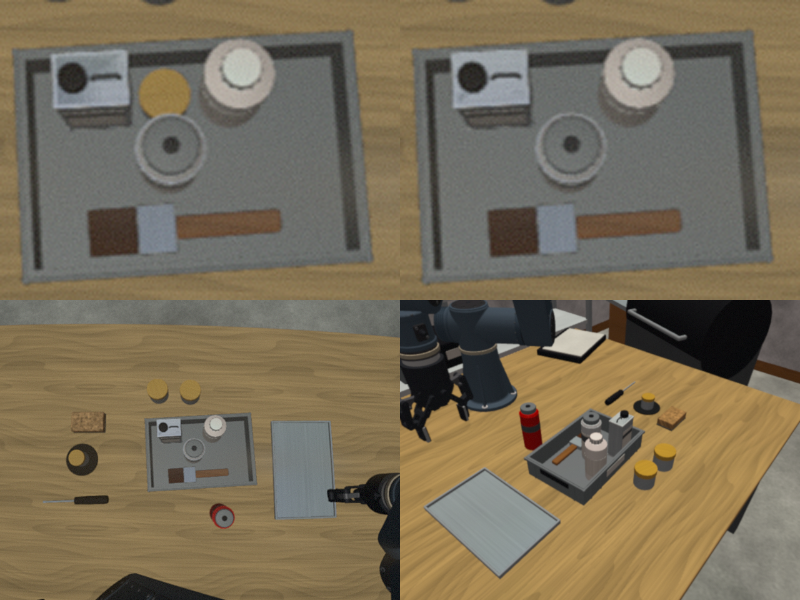

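The before and after crops match: can at (91,80), spray at (171,148) and bottle at (240,68) sit on the same pixels. The tin is on the mat, the bystanders haven't moved, and the arm is clear, so I'm handing in.

```bash
python3 -c "
from station import order; print(order.sign_off())"
```

```text
the job is handed in; nothing more can be done
None
```

The job is done and handed in at about 83 s: the wax tin stands within about 2 mm of the rubber mat's centre, and the spray can, solvent can and glue bottle are back upright on their original spots in the crate.

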